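# Lay out the trailer hub parts in fitting order

## Task

Lay out the parts for fitting the trailer hub in a straight row along the middle of the rubber mat, the hub staying where it stands: the large bearing directly left of the hub (left as seen from the robot), the small bearing directly right of the hub, and the castle nut right of the small bearing, all lying flat, the nut with its slotted crown up, with clear gaps of about 35 mm between neighbours. Swing the lid of the seal case up past vertical so that it stays open, lift out the seal ring and lay it flat and centred on top of the large bearing. Set each part down gently; drop none.

Things in the scene. Friction and masses are not known exactly. Their poses are not given: they have to be found in the camera images.
- mat: Black ribbed rubber layout mat, 150 x 440 x 4 mm, fixed on the bench. Origin: centre of its underside, on the bench top (z = 0); the top is at z = 4 mm. Its y axis runs along the long middle line, towards the robot's left (turned at most 0.15 rad from the world's y); its x axis runs across it, away from the robot.
- hub: Trailer wheel hub of dark steel standing on the mat's middle line (fixed, too heavy to shift): round flange 130 mm in diameter at 30 to 42 mm above its underside, five upright studs on it, barrel above; 80 mm tall in all. Origin: centre of its underside, on the mat's top; its axes are parallel to the mat's. Gaps beside the hub are measured from the rim of its flange.
- large_bearing_c (a point): Centre (half-way up) of the large tapered roller bearing: steel ring with visible rollers, 60 mm outside diameter, 33 mm bore, 20 mm high, 0.2 to 0.35 kg, lying flat and loose on the bench. z axis up.
- small_bearing_c (a point): Centre (half-way up) of the small tapered roller bearing: steel ring with visible rollers, 45 mm outside diameter, 25 mm bore, 16 mm high, 0.1 to 0.18 kg, lying flat and loose on the bench. z axis up.
- castle_nut_c (a point): Centre (half-way up) of the castle nut: steel hexagon 38 mm across flats (44 mm across corners), 16 mm high, with a slotted round crown 33 mm wide on top, 26 mm high in all, 0.1 to 0.2 kg, standing crown up and loose on the bench. z axis up; the x axis is at right angles to one pair of flats.
- seal_c (a point): Centre (half-way up) of the grease seal ring: bright metal shell with black rubber lip, 62 mm outside diameter, 45 mm bore, 12 mm high, 0.06 kg. It starts loose in the case under the clear window of the lid, lying flat round a 7 mm high locating boss (37 to 39 mm across) on a round pedestal 52 mm wide; its underside is 22 mm above the bench, the case floor 8 mm above the bench. z axis up.
- case: Black plastic seal case fixed on the bench: open box 130 (x) x 150 (y) x 45 mm high, walls 5 mm, with a hinged lid. Origin: centre of its underside on the bench. Its -x side is the front, with the lid's tab; the hinge line lies along its y axis at x = +67 mm, z = 45.5 mm in the case's frame. The case is turned 0.2 to 0.7 rad, so that the front looks roughly to the robot.
- lid (a joint): Hinge angle of the case's lid in rad: 0 shut, 1.57 upright, 1.92 at its open stop. The lid (0.12 kg, clear window in a black frame, 10 mm thick) swings easily: it falls shut if let go below upright, and falls open against its stop and stays there if let go past about 1.65.
- lid_tab (a point): Centre of the tab in the middle of the lid's front edge: grey plastic, 30 mm wide along the case's y, sticking out 28 mm from the lid's edge, 8 mm thick. It is 147 mm from the hinge line and turns with the lid; shut, it is 50.5 mm above the bench and overhangs the bench freely. Pinched lightly by its 30 mm wide sides from above, it can pivot between the fingers as the lid swings.
Not all that is in view belongs to the job. What is shaped like the part that bears small_bearing_c but brown or turquoise is not meant.

How it is judged:
On the way, in this order (a step that is already met when the one before it is completed fails the run):
1. the seal case's lid is swung past vertical and stays open (value of joint lid above 1.7 rad), for 0.3 s.
2. the seal ring is lifted out of the case (horizontal distance between seal_c and case above 0.12 m), for 0.1 s.
At the end, for the whole second after the job is handed in: Bearings and nut flat on the mat (nut crown up), within 15 mm of the mid-line; large bearing left, small right of hub, gaps to flange 20-50 mm; nut right of small bearing, centres 63-93 mm apart; seal flat on large bearing, centres within 10 mm; lid over 1.7 rad; all at rest and released (x of large_bearing_c in the frame of hub between -0.015 and 0.015 m and x of small_bearing_c in the frame of hub between -0.015 and 0.015 m and x of castle_nut_c in the frame of hub between -0.015 and 0.015 m and y of large_bearing_c in the frame of hub between 0.115 and 0.145 m and y of small_bearing_c in the frame of hub between -0.1375 and -0.1075 m and horizontal distance between castle_nut_c and small_bearing_c between 0.063 and 0.093 m and y of castle_nut_c in the frame of hub below -0.16 m and height (world z) of large_bearing_c between 0.01 and 0.018 m and height (world z) of small_bearing_c between 0.008 and 0.016 m and height (world z) of castle_nut_c between 0.013 and 0.021 m and horizontal distance between seal_c and large_bearing_c below 0.01 m and height (world z) of seal_c between 0.026 and 0.035 m and angle between each of large_bearing_c, small_bearing_c, castle_nut_c, seal_c's own z axis and vertical below 0.15 rad and linear speed of each of large_bearing, small_bearing, castle_nut, seal below 0.02 m/s and value of joint lid above 1.7 rad); the robot touches nothing.
It fails at once if the large bearing is dropped (moves at over 0.6 m/s while no finger holds it: a fall of about 20 mm) (linear speed of large_bearing above 0.6 m/s and contact force between the fingers and large_bearing below 0.1 N).
It fails at once if the small bearing is dropped (moves at over 0.6 m/s while no finger holds it: a fall of about 20 mm) (linear speed of small_bearing above 0.6 m/s and contact force between the fingers and small_bearing below 0.1 N).
It fails at once if the castle nut is dropped (moves at over 0.6 m/s while no finger holds it: a fall of about 20 mm) (linear speed of castle_nut above 0.6 m/s and contact force between the fingers and castle_nut below 0.1 N).
It fails at once if the seal ring is dropped (moves at over 0.6 m/s while no finger holds it: a fall of about 20 mm) (linear speed of seal above 0.6 m/s and contact force between the fingers and seal below 0.1 N).
It also fails if it takes over 112 s, if anything falls off the work surface, if the arm or the gripper's body presses on something with over 40 N, if the wrist force passes 120 N, or if a joint passes its speed limit or range.

## Robot

A 6-joint arm with a two-finger parallel gripper is mounted at the origin on the work surface. World frame = base frame: x ahead of the robot, y to its left, z up, the work surface at z = 0. Lengths are in m, angles in rad, forces in N, time in s.
With the tool pointing down it reaches from about 0.3 to 0.775 m from the base axis. Payload 14.6 kg.
Tool frame: the origin (TCP) lies between the finger pads; the fingertips stand 8 mm ahead of it and the grasp point (between the pads) lies 11 mm behind it; z points along the fingers, x is the direction in which the jaws open and shut, and the axes are right-handed (so a half turn about z gives the same grasp; the last joint's range is limited). The gripper opens to 94 mm and grips with 3 to 60 N. Pads are 16 mm wide; open, the fingers measure 119 mm over their backs; the gripper's body (75 mm by 177 mm) begins 78 mm behind the grasp point.
Start: joints at [-1.248, 0.3, 1.521, -0, 1.321, -0.067], TCP at [0.209, -0.509, 0.213] pointing down, gripper open.
Joint ranges: [-3.03, 3.03], [-0.79, 2.21], [0.23, 2.52], [-1.04, 4.18], [0, 3.07], [-2.55, 2.55]. Speed limits (rad/s): [2.22, 2.22, 2.57, 3.14, 3.14, 3.14].

## Interface

Orientations are given as [roll, pitch, yaw] about the fixed x, y, z axes, in that order (R = Rz(yaw) Ry(pitch) Rx(roll)).
In Python, from rig import * gives the robot as it stands.
- The arm moves only by the tool drive_tool, never from a script. Its argument "targets" is a list that holds one entry, the list of rows, each a list of 5 numbers: the shift along the tool's x, y, z in m, then the turn about the tool's z in rad, then the closure, from -1 (fully open) to 1 (shut). A call has 1 to 5 rows; each row is the pose to reach, as a shift and turn from the pose commanded when the call began, along the tool's axes at that moment; what a row does not reach only later rows make up. A row lasts 1/12 s, in which the tool goes at most 41.7 mm and 7.16 degrees, less where a joint would pass 70% of its speed; a pose out of reach is approached as far as the arm can. A call with a gripper value outside its range is refused whole. The fingers move at their own pace and stop on an object; the grip force is fixed at half the most. Time passes only in rows, so rows that repeat a pose let the fingers close. It gives the time, the measured TCP pose, the force and the opening at its end, in the units of the state.
- get_state(): the state, without advancing time (a new reading comes with each control period).
- capture(name): name is "scene" or "top" or "wrist"; returns (picture, depth): 420x560x3 uint8, red, green, blue; 420x560 float32, m along the optical axis (not along the pixel's ray), 0 where there is no reading.
- camera_params(name): a dict with "intrinsics" (3x3 intrinsics, pixels), "rvec" (rotation vector, rad) and "tvec" (3), from world to camera coordinates, as OpenCV has them. Camera axes: x right, y down, z forward; pixel columns grow to the right and rows downward; lengths in m; the calibration is good to about 2 mm. A picture is of the moment at which its call begins: read the wrist's pose just before it. camera_params takes no time and is no camera call; for the wrist camera it gives the pose at the moment of the call.
- finish_job(): hands the job in, once; it reports no verdict.
The state is a dict: "t": time; "joint_pos": joint angles; "qd": joint speeds; "effort": joint torques, N m; "tool_pos": TCP position; "tcp_rot": TCP orientation; "ft_force": force on the tool from outside, world axes, zero at the start; "moment": the same for the moment, N m; "width": finger opening in m.
Only numpy, scipy, OpenCV 4.12 (cv2) and the standard library are available. Lean on these libraries where they do the work, as an engineer would, in place of code of your own. Each camera call takes 0.05 s, during which the arm holds its last target.

## Working session

There is one attempt and no reset: what is moved stays moved. The work goes in short steps, Python scripts to look and compute and a tool call to move; the robot and the scene stay as the last step left them, time stands still between calls to the robot, and variables do not carry over. Pictures are saved under pics/ and viewed, and the job is handed in when it is done.

Besides the shell and the picture viewer there is one more tool, called after "Emit:" as name([rows], argument=value, ...), one row to a line, values as JSON. drive_tool: Moves the arm, as the interface text tells. Its arguments: {"type":"object","properties":{"targets":{"type":"array","items":{"type":"array","items":{"type":"array","items":{"type":"number"}}}}},"required":["targets"]}

```bash
ls; mkdir -p pics; python3 - <<'E'
from rig import *
import cv2, numpy as np
print(get_state())
for n in ["scene","top"]:
    p,d=capture(n); cv2.imwrite(f"pics/{n}0.png",p[:,:,::-1]); np.save(f"{n}_d.npy",d); np.save(f"{n}_p.npy",p)
    c=camera_params(n); print(n,c)
E
```

```text
pics
{'t': 0.0, 'joint_pos': array([-1.24759217e+00,  3.00436227e-01,  1.52156747e+00,  1.66299643e-05,
        1.32069286e+00, -6.65830667e-02]), 'qd': array([ 0.0003872 ,  0.0001499 , -0.00050093, -0.00142014,  0.00022327,
        0.00018345]), 'effort': array([ 2.45981873e-04, -5.31799686e+01, -3.52739668e+01,  7.08237151e-02,
        2.44207936e-02, -1.11051977e-04]), 'tool_pos': array([ 0.20892695, -0.50850678,  0.21291121]), 'tcp_rot': array([-3.14150313e+00,  1.10038068e-03, -1.18101318e+00]), 'ft_force': array([-0.41309677,  0.27241143, -1.07967955]), 'moment': array([-0.0478645 , -0.01277393, -0.04955747]), 'width': 0.0937758796184804}
scene {'intrinsics': array([[387.0798135 ,   0.        , 281.24668043],
       [  0.        , 387.0798135 , 215.68155262],
       [  0.        ,   0.        ,   1.        ]]), 'rvec': array([ 2.48073324,  0.58469891, -0.16698725]), 'tvec': array([-0.53231033, -0.17373935,  1.05178085])}
top {'intrinsics': array([[424.86807308,   0.        , 283.73381464],
       [  0.        , 424.86807308, 205.07728361],
       [  0.        ,   0.        ,   1.        ]]), 'rvec': array([ 2.10419684, -2.15791921,  0.15482825]), 'tvec': array([0.00453258, 0.57359447, 0.96241173])}
```

View pics/scene0.png

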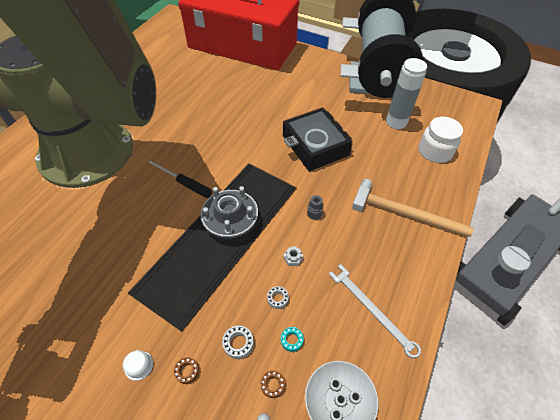

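View pics/top0.png

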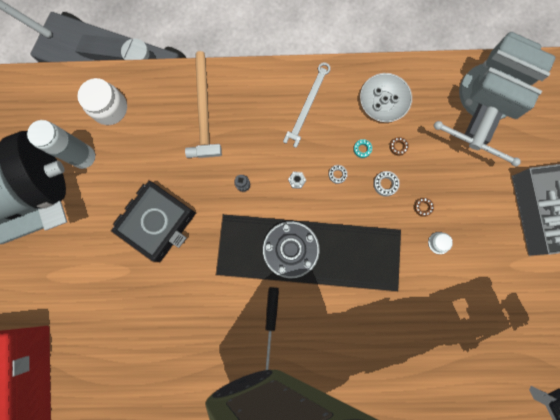

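Top view: seal case (154,221) with its tab at (180,239), hub (291,249), mat (310,252). Steel large ring at (386,183). Small rings: steel (338,174), turquoise (363,148), brown (400,146) and (424,207), so the plain steel one at (338,174) is meant. Nut at (297,180). I'll confirm these in a crop and measure.

```bash
cat > h.py <<'E'
import numpy as np, cv2
from rig import *
def cam(n):
    c=camera_params(n); R=cv2.Rodrigues(np.array(c["rvec"],float))[0]; return np.array(c["intrinsics"]),R,np.array(c["tvec"],float).ravel()
def ray(n,uv,z,C=None):
    K,R,t=C or cam(n); uv=np.atleast_2d(np.array(uv,float))
    d=np.linalg.solve(K,np.c_[uv,np.ones(len(uv))].T); d=(R.T@d).T; o=-R.T@t
    s=(z-o[2])/d[:,2]; return o+d*s[:,None]
def proj(n,P,C=None):
    K,R,t=C or cam(n); q=(K@(R@np.atleast_2d(P).T+t[:,None])).T; return q[:,:2]/q[:,2:]
def dworld(n,d,C=None):
    K,R,t=C or cam(n); v,u=np.mgrid[:d.shape[0],:d.shape[1]]
    p=np.stack([(u-K[0,2])/K[0,0]*d,(v-K[1,2])/K[1,1]*d,d],-1)-t; return p@R
E
python3 - <<'E'
from h import *
p=np.load("top_p.npy"); 
c=p[130:220,230:440]; cv2.imwrite("pics/crop_top.png",cv2.resize(c,None,fx=3.8,fy=3.8,interpolation=cv2.INTER_CUBIC)[:,:,::-1])
c=p[165:270,100:235]; cv2.imwrite("pics/crop_case.png",cv2.resize(c,None,fx=5,fy=5,interpolation=cv2.INTER_CUBIC)[:,:,::-1])
d=np.load("top_d.npy"); W=dworld("top",d)
for n,(u,v) in dict(bench=(330,205),mat=(370,260),nut=(297,180),lb=(386,171),tab=(180,239),flange=(270,258),lid=(135,240),win=(154,222)).items():
    print(n,W[v,u].round(4))
np.save("top_W.npy",W)
E
```

```text
bench [ 5.781e-01 -1.240e-01  2.000e-04]
mat [ 0.4405 -0.2148  0.0021]
nut [ 0.6405 -0.0438  0.0143]
lb [ 6.604e-01 -2.674e-01  5.000e-04]
tab [0.4982 0.2331 0.0571]
flange [0.4496 0.025  0.0469]
lid [0.4989 0.3397 0.0535]
win [0.5403 0.2966 0.052 ]
```

View pics/crop_top.png

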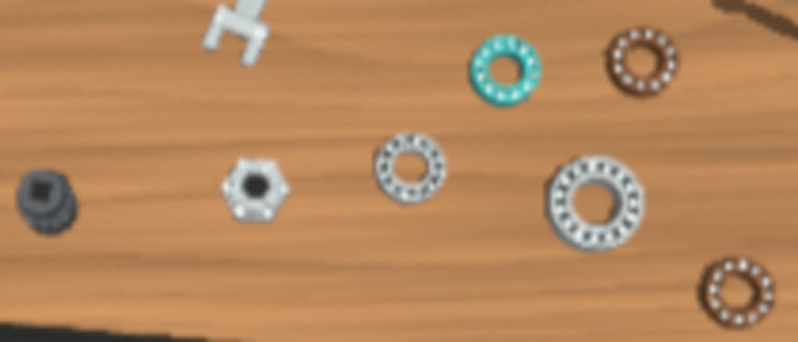

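View pics/crop_case.png

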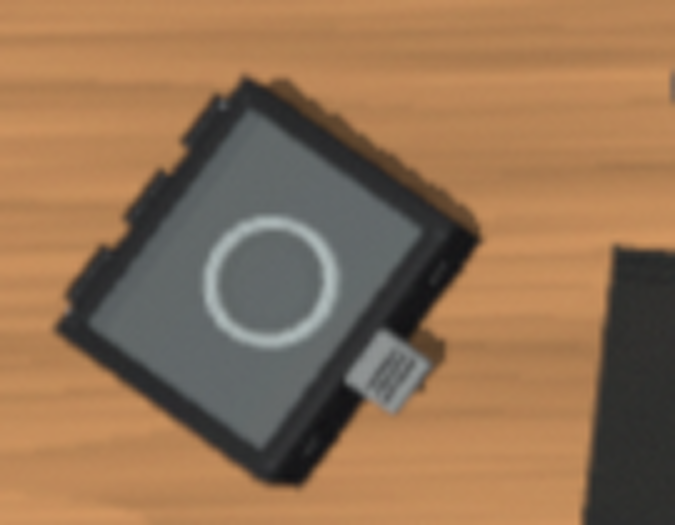

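The crops confirm it: plain steel small bearing, castle nut crown up, larger steel ring. The case's tab is lower right and its hinges upper left. Now measuring.

```bash
cat > m.py <<'E'
from h import *
def blob(p,uv,r,cond):
    m=cond(cv2.cvtColor(p,cv2.COLOR_RGB2HSV).astype(int)).astype(np.uint8)
    w=np.zeros_like(m); w[max(0,uv[1]-r):uv[1]+r,max(0,uv[0]-r):uv[0]+r]=1; m*=w
    c=max(cv2.findContours(m,cv2.RETR_EXTERNAL,cv2.CHAIN_APPROX_NONE)[0],key=cv2.contourArea)
    return cv2.convexHull(c)[:,0].astype(float)
def cen(h):
    M=cv2.moments(h.astype(np.float32)); return np.array([M["m10"],M["m01"]])/M["m00"],M["m00"]
E
python3 - <<'E'
from m import *
gray=lambda h:(h[...,1]<70)&(h[...,2]>60)
T=np.load("top_p.npy");S=np.load("scene_p.npy")
for n,tu,su,z,r in [("lb",(386,183),(238,341),.010,22),("sb",(338,174),(278,297),.008,16),("nut",(297,180),(293,256),.010,15)]:
    for c,p,uv in (("top",T,tu),("scene",S,su)):
        h=blob(p,uv,r,gray); q,a=cen(h); P=ray(c,q,z)[0]; H=ray(c,h,z)
        print(n,c,q.round(1),P.round(4),"area-diam",round(2*np.sqrt(cv2.contourArea((H[:,:2]*1e4).astype(np.float32))/np.pi)/1e4,4))
# mat
hs=cv2.cvtColor(T,cv2.COLOR_RGB2HSV).astype(int)
h=blob(T,(310,252),105,lambda h:(h[...,2]<75)&(h[...,1]<90)); 
print("mat hull", cv2.minAreaRect(ray("top",h,.004)[:,:2].astype(np.float32)))
ap=cv2.approxPolyDP(h.astype(np.float32)[:,None],6,True)[:,0]; print(ap, ray("top",ap,.004).round(3))
# hub circles
g=cv2.cvtColor(T,cv2.COLOR_RGB2GRAY)[200:300,240:340]; g=cv2.resize(g,None,fx=4,fy=4,interpolation=cv2.INTER_CUBIC)
cs=cv2.HoughCircles(g,cv2.HOUGH_GRADIENT,1.5,5,param1=120,param2=40,minRadius=90,maxRadius=130)
print(None if cs is None else [(x/4+240-.375,y/4+200-.375,r/4) for x,y,r in cs[0][:4]])
v=T[195:305,235:350]; cv2.imwrite("pics/crop_hub.png",cv2.resize(v,None,fx=5,fy=5,interpolation=cv2.INTER_CUBIC)[:,:,::-1])
E
```

```text
lb top [386.2 183.2] [ 0.6274 -0.2638  0.01  ] area-diam 0.0621
lb scene [237.6 341.8] [ 0.6283 -0.2619  0.01  ] area-diam 0.0623
sb top [337.6 173.7] [ 0.6551 -0.1454  0.008 ] area-diam 0.0458
sb scene [277.5 297.1] [ 0.656  -0.1433  0.008 ] area-diam 0.0473
nut top [296.6 179.5] [ 0.6428 -0.0429  0.01  ] area-diam 0.0409
nut scene [293. 256.] [ 0.6438 -0.0415  0.01  ] area-diam 0.0446
mat hull ((0.4641653597354889, -0.0668654590845108), (0.43646925687789917, 0.14691513776779175), 83.53264617919922)
[[223. 215.]
 [399. 230.]
 [397. 290.]
 [217. 274.]] [[ 0.559  0.141  0.004]
 [ 0.511 -0.289  0.004]
 [ 0.368 -0.275  0.004]
 [ 0.416  0.156  0.004]]
[(np.float32(290.4375), np.float32(250.0625), np.float32(27.9)), (np.float32(291.9375), np.float32(249.3125), np.float32(27.3)), (np.float32(290.4375), np.float32(248.5625), np.float32(27.4875)), (np.float32(291.5625), np.float32(251.1875), np.float32(26.5125))]
```

View pics/crop_hub.png

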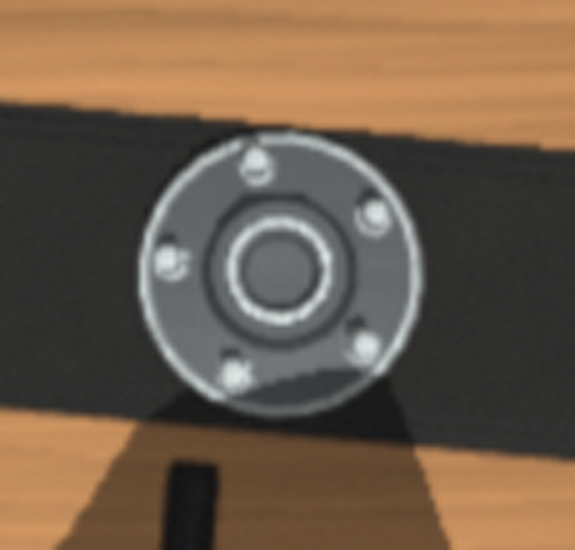

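```bash
python3 - <<'E'
from m import *
T=np.load("top_p.npy");S=np.load("scene_p.npy")
for q,z in [((290.6,249.2),.046),((290.4,248.6),.084)]: print("hub",ray("top",q,z)[0].round(4))
# case outline incl. lid, window
h=blob(T,(155,221),50,lambda h:(h[...,1]>60)&(h[...,1]<120)&(0>1)|((h[...,2]<75)&(h[...,1]<110)))
H=ray("top",h,.0555)[:,:2]; print("lid rect",cv2.minAreaRect(H.astype(np.float32)))
hs=cv2.cvtColor(T,cv2.COLOR_RGB2HSV)
print("window,frame,tab,ring hsv",hs[235,150],hs[222,154],hs[205,150],hs[215,120],hs[236,178],hs[240,180],hs[209,154])
g=np.array([0])
win=blob(T,(152,220),40,lambda h:(h[...,2]>85)&(h[...,2]<150)&(h[...,1]<70)); print("win",cv2.minAreaRect(ray("top",win,.0555)[:,:2].astype(np.float32)), cen(win))
tab=blob(T,(179,239),13,lambda h:(h[...,2]>118)&(h[...,1]<60)); print("tab",tab.tolist(),cen(tab),cv2.minAreaRect(ray("top",tab,.0545)[:,:2].astype(np.float32)))
v=S[95:180,270:365]; cv2.imwrite("pics/crop_case_s.png",cv2.resize(v,None,fx=7,fy=7,interpolation=cv2.INTER_CUBIC)[:,:,::-1])
E
```

```text
hub [ 0.4688 -0.0235  0.046 ]
hub [ 0.468 -0.023  0.084]
lid rect ((0.5431763529777527, 0.29885023832321167), (0.14533153176307678, 0.14853359758853912), 53.89094924926758)
window,frame,tab,ring hsv [ 94  17 107] [ 98  19 106] [ 90  15 105] [12 43 59] [100   8 102] [90  5 95] [ 90  15 182]
win ((0.545057475566864, 0.3034479320049286), (0.10197673738002777, 0.12412214279174805), 53.82438659667969) (array([150.63939529, 220.21239069]), 2249.0)
tab [[177.0, 232.0], [183.0, 236.0], [184.0, 237.0], [184.0, 239.0], [181.0, 244.0], [178.0, 247.0], [173.0, 244.0], [170.0, 241.0], [170.0, 239.0], [175.0, 232.0]] (array([177.01492537, 239.23880597]), 134.0) ((0.4978887438774109, 0.24083933234214783), (0.028355590999126434, 0.027971122413873672), 55.616458892822266)
```

View pics/crop_case_s.png

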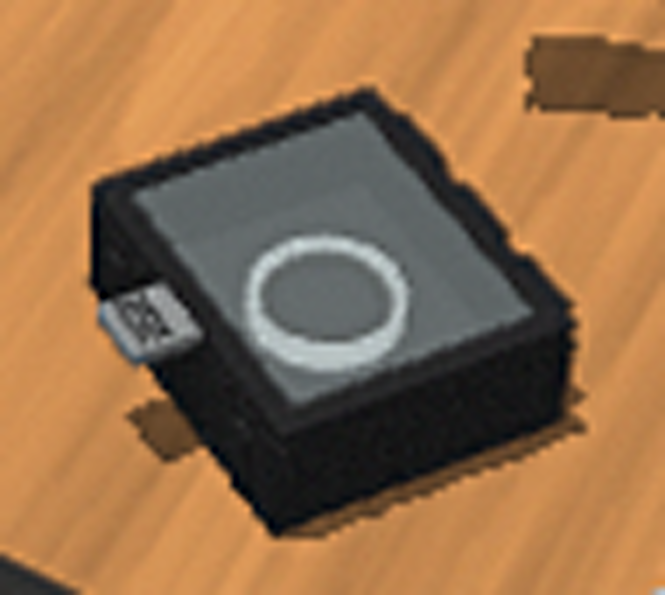

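```bash
python3 - <<'E'
from m import *
f=lambda a,o,k:np.array(a)/k+np.array(o)-.5+.5/k
S=lambda a:f(a,(270,95),7); T=lambda a:f(a,(100,165),5)
print("tab top/scene", ray("top",T((391,370)),.0545).round(4),ray("scene",S((152,320)),.0545).round(4))
# tab outer corners: top (445,350),(393,413); 
print("tab outer edge top",ray("top",T([(440,352),(392,412)]),.0545).round(4))
print("win corners top",ray("top",T([(252,110),(92,323),(264,450),(424,233)]),.0555).round(4))
print("win corners scene",ray("scene",S([(365,112),(533,313),(293,405),(135,193)]),.0555).round(4))
print("seal top", ray("top",T((271,282)),.034).round(4), ray("scene",S((327,297)),.034).round(4))
print("hinge side corners top",ray("top",T([(245,78),(60,325)]),.0555).round(4))
E
```

```text
tab top/scene [[0.4995 0.239  0.0545]] [[0.5026 0.2423 0.0545]]
tab outer edge top [[0.5073 0.2161 0.0545]
 [0.4799 0.2382 0.0545]]
win corners top [[0.625  0.3071 0.0555]
 [0.525  0.3798 0.0555]
 [0.4638 0.2973 0.0555]
 [0.5636 0.2241 0.0555]]
win corners scene [[0.5286 0.3837 0.0555]
 [0.6282 0.3091 0.0555]
 [0.5672 0.2256 0.0555]
 [0.4676 0.3003 0.0555]]
seal top [[0.545  0.3029 0.034 ]] [[0.5491 0.3032 0.034 ]]
hinge side corners top [[0.6407 0.3109 0.0555]
 [0.5245 0.3949 0.0555]]
```

```bash
cat > go.py <<'E'
import sys
from h import *
def go(x,y,z,yaw,s=None):
    s=s or get_state(); p=np.array(s["tool_pos"]); w=s["tcp_rot"][2]
    d=np.array([x,y,z])-p; X=np.array([np.cos(w),np.sin(w),0]); Y=np.array([np.sin(w),-np.cos(w),0])
    t=(yaw-w+np.pi)%(2*np.pi)-np.pi
    print("shift",(d@X).round(4),(d@Y).round(4),(-d[2]).round(4),"turn",round(t,3),"| dist",np.linalg.norm(d).round(3),"t",round(s["t"],2),"pos",p.round(4),"rot",np.round(s["tcp_rot"],3),"w",round(s["width"],4),"q6",round(s["joint_pos"][5],2))
if __name__=="__main__": go(*map(float,sys.argv[1:5]))
E
python3 go.py 0.628 -0.263 0.15 -0.113
```

```text
shift -0.0679 -0.4809 0.063 turn 1.068 | dist 0.49 t 0.1 pos [ 0.2089 -0.5085  0.213 ] rot [-3.142e+00  1.000e-03 -1.181e+00] w 0.0937 q6 -0.07
```

```bash
sed -i 's/t=(yaw-w+np.pi)%(2\*np.pi)-np.pi/t=-((yaw-w+np.pi)%(2*np.pi)-np.pi)/' go.py; python3 go.py 0.628 -0.263 0.15 -0.113
```

```text
shift -0.0679 -0.4809 0.063 turn -1.068 | dist 0.49 t 0.1 pos [ 0.2089 -0.5085  0.213 ] rot [-3.142e+00  1.000e-03 -1.181e+00] w 0.0937 q6 -0.07
```

Emit:
drive_tool([
  [[-0.068,-0.481,0.063,-1.068,-1],[-0.068,-0.481,0.063,-1.068,-1],[-0.068,-0.481,0.063,-1.068,-1],[-0.068,-0.481,0.063,-1.068,-1],[-0.068,-0.481,0.063,-1.068,-1]],
])

```text
t: 0.52
tool_pos: [0.3886, -0.4029, 0.1862]
tcp_rot: [-3.141, 0.0, -0.55]
ft_force: [0.2, -1.6, 0.0]
width: 0.094
```

```bash
python3 go.py 0.628 -0.263 0.15 -0.113
```

```text
shift 0.131 -0.2444 0.0362 turn -0.437 | dist 0.28 t 0.52 pos [ 0.3886 -0.4029  0.1862] rot [-3.141  0.    -0.55 ] w 0.094 q6 -0.32
```

Emit:
drive_tool([
  [[0.131,-0.244,0.036,-0.437,-1],[0.131,-0.244,0.036,-0.437,-1],[0.131,-0.244,0.036,-0.437,-1],[0.131,-0.244,0.036,-0.437,-1],[0.131,-0.244,0.036,-0.437,-1]],
])

```text
t: 0.93
tool_pos: [0.5678, -0.2997, 0.1592]
tcp_rot: [-3.141, 0.001, -0.114]
ft_force: [0.7, 0.2, -0.4]
width: 0.0941
```

```bash
python3 go.py 0.628 -0.263 0.15 -0.113
```

```text
shift 0.0556 -0.0434 0.0092 turn -0.001 | dist 0.071 t 0.93 pos [ 0.5678 -0.2997  0.1592] rot [-3.141e+00  1.000e-03 -1.140e-01] w 0.0941 q6 -0.43
```

Emit:
drive_tool([
  [[0.056,-0.043,0.009,0,-1],[0.056,-0.043,0.009,0,-1],[0.056,-0.043,0.009,0,-1]],
])

```text
t: 1.18
tool_pos: [0.6301, -0.2611, 0.1486]
tcp_rot: [-3.14, 0.002, -0.115]
ft_force: [0.2, -0.4, -0.2]
width: 0.0939
```

```bash
python3 go.py 0.628 -0.263 0.012 -0.113; python3 - <<'E'
from m import *
C=cam("wrist"); p,d=capture("wrist"); cv2.imwrite("pics/w1.png",p[:,:,::-1]); np.save("w_p.npy",p)
print(proj("wrist",[[0.628,-0.263,0.01]],C), (-C[1].T@C[2]).round(3))
gray=lambda h:(h[...,1]<70)&(h[...,2]>60)
E
```

```text
shift -0.0019 0.0021 0.1366 turn -0.002 | dist 0.137 t 1.18 pos [ 0.6301 -0.2611  0.1486] rot [-3.14e+00  2.00e-03 -1.15e-01] w 0.0939 q6 -0.33
[[275.47555526 206.59619278]] [ 0.639 -0.185  0.32 ]
```

View pics/w1.png

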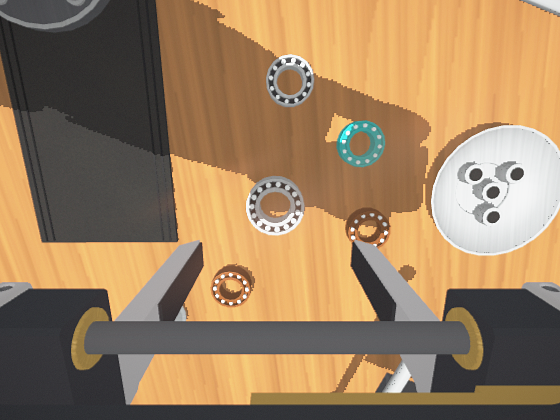

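The wrist view shows the large bearing at (275,207), which matches the predicted (275.5,206.6). Descending and grasping.

Emit:
drive_tool([
  [[-0.002,0.002,0.04,0,-1],[-0.002,0.002,0.08,0,-1],[-0.002,0.002,0.115,0,-1],[-0.002,0.002,0.13,0,-1],[-0.002,0.002,0.1365,0,-1]],
])

```text
t: 1.65
tool_pos: [0.6231, -0.2671, 0.0118]
tcp_rot: [-3.14, 0.004, -0.12]
ft_force: [0.2, -0.6, 0.7]
width: 0.0939
```

Emit:
drive_tool([
  [[0,0,0,0,1],[0,0,0,0,1],[0,0,0,0,1],[0,0,0,0,1]],
])

```text
t: 1.98
tool_pos: [0.6256, -0.2674, 0.0164]
tcp_rot: [3.141, -0.003, -0.119]
ft_force: [0.4, 0.1, 0.3]
width: 0.0707
```

```bash
python3 go.py 0.4832 0.106 0.06 -0.113
```

```text
shift -0.1857 -0.3539 -0.0436 turn -0.006 | dist 0.402 t 1.98 pos [ 0.6256 -0.2674  0.0164] rot [ 3.141e+00 -3.000e-03 -1.190e-01] w 0.0707 q6 -0.34
```

Emit:
drive_tool([
  [[0.002,-0.004,0.004,0,-0.4],[0.002,-0.004,0.004,0,-0.4],[0.002,-0.004,0.004,0,-0.4]],
])

```text
t: 2.23
tool_pos: [0.6274, -0.2628, 0.0103]
tcp_rot: [-3.142, 0.0, -0.119]
ft_force: [-0.3, -0.3, 0.6]
width: 0.0657
```

```bash
python3 go.py 0.628 -0.263 0.012 -0.113
```

```text
shift 0.0007 0.0001 -0.0017 turn -0.006 | dist 0.002 t 2.23 pos [ 0.6274 -0.2628  0.0103] rot [-3.142  0.    -0.119] w 0.0657 q6 -0.33
```

Emit:
drive_tool([
  [[0,0,-0.001,0,1],[0,0,-0.001,0,1],[0,0,-0.001,0,1],[0,0,-0.001,0,1]],
])

```text
t: 2.57
tool_pos: [0.6273, -0.2632, 0.0114]
tcp_rot: [-3.142, -0.0, -0.119]
ft_force: [0.1, 0.4, 0.1]
width: 0.0597
```

Emit:
drive_tool([
  [[0,0,-0.015,0,1],[0,0,-0.045,0,1],[0,0,-0.075,0,1],[0,0,-0.09,0,1],[0,0,-0.09,0,1]],
])

```text
t: 2.98
tool_pos: [0.6288, -0.264, 0.1066]
tcp_rot: [3.139, -0.007, -0.119]
ft_force: [0.1, 0.1, -2.2]
width: 0.0599
```

```bash
python3 go.py 0.4832 0.106 0.12 -0.113
```

```text
shift -0.1885 -0.3501 -0.0134 turn -0.006 | dist 0.398 t 2.98 pos [ 0.6288 -0.264   0.1066] rot [ 3.139 -0.007 -0.119] w 0.0599 q6 -0.33
```

Emit:
drive_tool([
  [[-0.015,-0.028,-0.024,-0.006,1],[-0.034,-0.063,-0.024,-0.006,1],[-0.053,-0.098,-0.024,-0.006,1],[-0.072,-0.133,-0.024,-0.006,1],[-0.09,-0.168,-0.024,-0.006,1]],
])

```text
t: 3.4
tool_pos: [0.5562, -0.0841, 0.1244]
tcp_rot: [-3.141, 0.001, -0.113]
ft_force: [1.0, 0.6, -2.6]
width: 0.0601
```

Emit:
drive_tool([
  [[-0.019,-0.035,0,0,1],[-0.038,-0.07,0,0,1],[-0.057,-0.105,0,0,1],[-0.076,-0.14,0,0,1],[-0.09,-0.168,0,0,1]],
])

```text
t: 3.82
tool_pos: [0.4854, 0.0934, 0.1246]
tcp_rot: [3.141, 0.002, -0.112]
ft_force: [0.3, -0.5, -1.1]
width: 0.06
```

Emit:
drive_tool([
  [[-0.006,-0.01,0,0,1],[-0.008,-0.014,0,0,1],[-0.008,-0.014,0,0,1],[-0.008,-0.014,0,0,1]],
])

```text
t: 4.15
tool_pos: [0.4813, 0.1054, 0.125]
tcp_rot: [3.141, 0.0, -0.113]
ft_force: [-0.0, -0.6, -2.1]
width: 0.06
```

```bash
python3 go.py 0.4832 0.106 0.017 -0.113
```

```text
shift 0.0019 -0.0008 0.108 turn -0.0 | dist 0.108 t 4.15 pos [0.4813 0.1054 0.125 ] rot [ 3.141  0.    -0.113] w 0.06 q6 0.25
```

Emit:
drive_tool([
  [[0.002,-0.001,0.035,0,1],[0.002,-0.001,0.07,0,1],[0.002,-0.001,0.09,0,1],[0.002,-0.001,0.1,0,1],[0.002,-0.001,0.103,0,1]],
])

```text
t: 4.57
tool_pos: [0.4827, 0.1058, 0.0208]
tcp_rot: [3.141, 0.003, -0.115]
ft_force: [-0.1, 0.2, -2.9]
width: 0.06
```

Emit:
drive_tool([
  [[0,0,0,0,1],[0,0,0,0,1]],
])

```text
t: 4.73
tool_pos: [0.484, 0.1067, 0.0234]
tcp_rot: [-3.141, -0.002, -0.114]
ft_force: [0.1, -0.8, -1.8]
width: 0.0599
```

```bash
python3 go.py 0.4832 0.106 0.0158 -0.113
```

```text
shift -0.0007 0.0008 0.0076 turn -0.001 | dist 0.008 t 4.73 pos [0.484  0.1067 0.0234] rot [-3.141e+00 -2.000e-03 -1.140e-01] w 0.0599 q6 0.26
```

Emit:
drive_tool([
  [[0,0,0.003,0,1],[0,0,0.005,0,1],[0,0,0.0065,0,1],[0,0,0.0065,0,1],[0,0,0.0065,0,1]],
])

```text
t: 5.15
tool_pos: [0.4831, 0.107, 0.0159]
tcp_rot: [-3.142, -0.0, -0.113]
ft_force: [0.1, 0.5, -2.7]
width: 0.0598
```

Emit:
drive_tool([
  [[0,0,0.001,0,1],[0,0,0.001,0,1],[0,0,0.001,0,1]],
])

```text
t: 5.4
tool_pos: [0.4833, 0.107, 0.0153]
tcp_rot: [-3.141, -0.0, -0.113]
ft_force: [-2.4, -0.5, 5.0]
width: 0.0601
```

Contact is felt (+5 N), so I'll release and rise.

Emit:
drive_tool([
  [[0,0,0,0,-1],[0,0,0,0,-1],[0,0,0,0,-1],[0,0,0,0,-1]],
])

```text
t: 5.73
tool_pos: [0.4831, 0.107, 0.0148]
tcp_rot: [-3.142, -0.0, -0.113]
ft_force: [-0.6, -0.2, -0.0]
width: 0.0829
```

Emit:
drive_tool([
  [[0,0,-0.035,0,-1],[0,0,-0.075,0,-1],[0,0,-0.115,0,-1],[0,0,-0.125,0,-1]],
])

```text
t: 6.07
tool_pos: [0.485, 0.1073, 0.1455]
tcp_rot: [-3.14, -0.007, -0.113]
ft_force: [1.0, -0.4, 1.1]
width: 0.0943
```

```bash
python3 go.py 0.656 -0.144 0.14 -0.113;  python3 - <<'E'
from m import *
C=cam("wrist"); p,d=capture("wrist"); cv2.imwrite("pics/w2.png",p[:,:,::-1])
print(proj("wrist",[[0.4833,.107,0.014]],C))
E
```

```text
shift 0.1982 0.2304 0.0055 turn 0.0 | dist 0.304 t 6.07 pos [0.485  0.1073 0.1455] rot [-3.14  -0.007 -0.113] w 0.0943 q6 0.26
[[274.37460808 206.87512018]]
```

View pics/w2.png

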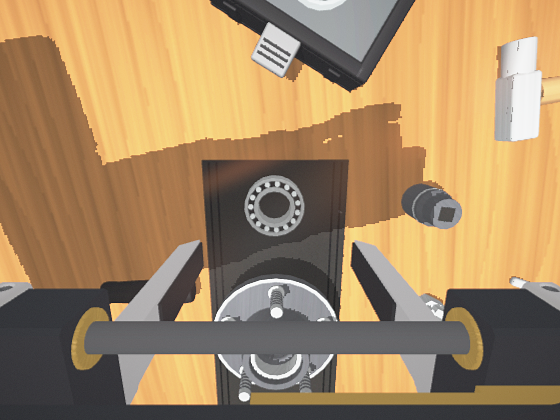

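The large bearing is at (274,206), exactly as predicted and on the mat's mid-line (mat edges at 205 and 347). On to the small bearing.

Emit:
drive_tool([
  [[0.198,0.23,0.005,0,-1],[0.198,0.23,0.005,0,-1],[0.198,0.23,0.005,0,-1],[0.198,0.23,0.005,0,-1],[0.198,0.23,0.005,0,-1]],
])

```text
t: 6.53
tool_pos: [0.6008, -0.0671, 0.1351]
tcp_rot: [-3.141, 0.001, -0.113]
ft_force: [0.2, 0.3, -0.3]
width: 0.0942
```

```bash
python3 go.py 0.656 -0.144 0.12 -0.113
```

```text
shift 0.0635 0.0702 0.0151 turn 0.0 | dist 0.096 t 6.53 pos [ 0.6008 -0.0671  0.1351] rot [-3.141e+00  1.000e-03 -1.130e-01] w 0.0942 q6 -0.06
```

Emit:
drive_tool([
  [[0.063,0.07,0.015,0,-0.7],[0.063,0.07,0.015,0,-0.7],[0.063,0.07,0.015,0,-0.7],[0.063,0.07,0.015,0,-0.7],[0.063,0.07,0.015,0,-0.7]],
])

```text
t: 6.95
tool_pos: [0.6544, -0.1418, 0.1197]
tcp_rot: [-3.141, 0.002, -0.114]
ft_force: [0.4, 0.3, -0.6]
width: 0.08
```

```bash
python3 go.py 0.656 -0.144 0.012 -0.113;  python3 - <<'E'
from m import *
C=cam("wrist"); p,d=capture("wrist"); cv2.imwrite("pics/w3.png",p[:,:,::-1])
print(proj("wrist",[[0.656,-.144,0.008]],C))
try:
    h=blob(p,(275,205),45,lambda h:(h[...,1]<60)&(h[...,2]>60)); q=cen(h); print(q,ray("wrist",q[0],.008,C))
except Exception as e: print(e)
E
```

```text
shift 0.0018 0.002 0.1077 turn -0.001 | dist 0.108 t 6.95 pos [ 0.6544 -0.1418  0.1197] rot [-3.141e+00  2.000e-03 -1.140e-01] w 0.08 q6 -0.15
[[279.12299471 213.26706105]]
(array([278.09445701, 212.95918175]), 1768.0) [[ 0.6550495  -0.14358128  0.008     ]]
```

View pics/w3.png

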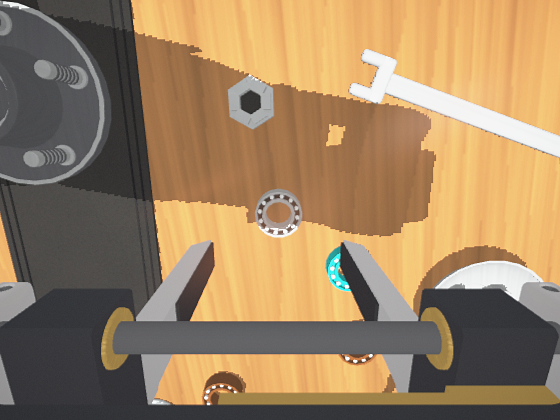

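Steel small bearing at (278,213), matching the prediction; nut at (251,102) with its flats facing the jaws. Descending.

Emit:
drive_tool([
  [[0.001,0.002,0.04,0,-0.7],[0.001,0.002,0.075,0,-0.7],[0.001,0.002,0.095,0,-0.7],[0.001,0.002,0.102,0,-0.7],[0.001,0.002,0.102,0,-0.7]],
])

```text
t: 7.42
tool_pos: [0.6549, -0.1426, 0.0183]
tcp_rot: [-3.141, 0.002, -0.112]
ft_force: [0.3, 0.2, 0.6]
width: 0.08
```

Emit:
drive_tool([
  [[0,0,0,0,-0.4],[0,0,0,0,-0.4]],
])

```text
t: 7.58
tool_pos: [0.6568, -0.1438, 0.0217]
tcp_rot: [3.141, -0.003, -0.112]
ft_force: [-0.1, -0.1, 0.2]
width: 0.0699
```

```bash
python3 go.py 0.655 -0.1437 0.0115 -0.113
```

```text
shift -0.0018 0.0001 0.0102 turn 0.001 | dist 0.01 t 7.58 pos [ 0.6568 -0.1438  0.0217] rot [ 3.141e+00 -3.000e-03 -1.120e-01] w 0.0699 q6 -0.16
```

Emit:
drive_tool([
  [[-0.001,0,0.005,0,-0.1],[-0.001,0,0.0085,0,-0.1],[-0.001,0,0.0085,0,-0.1],[-0.001,0,0.0085,0,-0.1]],
])

```text
t: 7.92
tool_pos: [0.6547, -0.1438, 0.0108]
tcp_rot: [-3.142, 0.0, -0.113]
ft_force: [0.2, 0.2, 0.5]
width: 0.0516
```

Emit:
drive_tool([
  [[0,0,0,0,1],[0,0,0,0,1],[0,0,0,0,1],[0,0,0,0,1]],
])

```text
t: 8.25
tool_pos: [0.6549, -0.1439, 0.011]
tcp_rot: [3.142, -0.0, -0.113]
ft_force: [-0.2, -0.7, 1.4]
width: 0.0438
```

Emit:
drive_tool([
  [[0,0,-0.015,0,1],[0,0,-0.045,0,1],[0,0,-0.075,0,1],[0,0,-0.09,0,1],[0,0,-0.09,0,1]],
])

```text
t: 8.67
tool_pos: [0.6564, -0.1443, 0.1062]
tcp_rot: [3.141, -0.007, -0.113]
ft_force: [0.1, -0.2, -1.1]
width: 0.0434
```

```bash
python3 go.py 0.4547 -0.1447 0.1 -0.113
```

```text
shift -0.2004 0.0232 0.0062 turn 0.0 | dist 0.202 t 8.67 pos [ 0.6564 -0.1443  0.1062] rot [ 3.141 -0.007 -0.113] w 0.0434 q6 -0.16
```

```bash
python3 - <<'E'
from m import *
C=cam("wrist"); p,d=capture("wrist"); cv2.imwrite("pics/w4.png",p[:,:,::-1])
s=get_state(); print(s["width"],s["ft_force"],s["tool_pos"])
E
```

```text
0.04371672022878338 [ 0.24016132  0.41222977 -3.35421874] [ 0.65548937 -0.14402887  0.10320115]
```

View pics/w4.png

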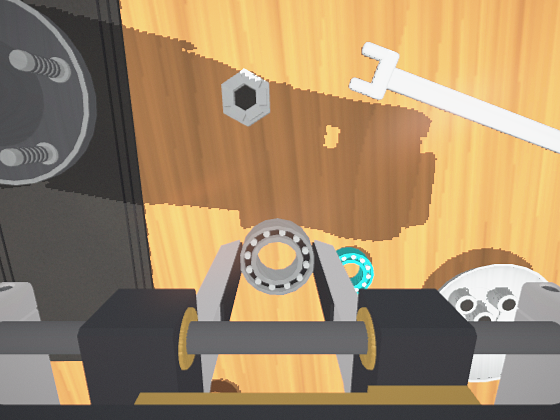

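```bash
python3 - <<'E'
from m import *
print(ray("wrist",(277,257),.108), ray("wrist",(277,257),.100))
E
python3 go.py 0.4547 -0.1447 0.1 -0.113
```

```text
[[ 0.6558138  -0.14040833  0.108     ]] [[ 0.65544664 -0.14391359  0.1       ]]
shift -0.1994 0.0233 0.0032 turn 0.0 | dist 0.201 t 8.72 pos [ 0.6555 -0.144   0.1032] rot [ 3.141e+00 -3.000e-03 -1.130e-01] w 0.0437 q6 -0.16
```

Emit:
drive_tool([
  [[-0.03,0.003,0.001,0,1],[-0.068,0.007,0.001,0,1],[-0.106,0.012,0.001,0,1],[-0.144,0.017,0.001,0,1],[-0.182,0.021,0.001,0,1]],
])

```text
t: 9.13
tool_pos: [0.4688, -0.1437, 0.0983]
tcp_rot: [-3.141, 0.003, -0.113]
ft_force: [0.4, -0.3, -1.2]
width: 0.0435
```

Emit:
drive_tool([
  [[-0.014,0.001,0.01,0,1],[-0.018,0.002,0.03,0,1],[-0.018,0.002,0.055,0,1],[-0.018,0.002,0.072,0,1],[-0.018,0.002,0.079,0,1]],
])

```text
t: 9.55
tool_pos: [0.4515, -0.1435, 0.0178]
tcp_rot: [-3.14, 0.005, -0.113]
ft_force: [-0.8, 0.3, -1.2]
width: 0.0438
```

Emit:
drive_tool([
  [[0,0,0,0,1],[0,0,0,0,1]],
])

```text
t: 9.72
tool_pos: [0.4533, -0.1441, 0.0208]
tcp_rot: [-3.141, 0.001, -0.113]
ft_force: [0.2, 1.0, -0.2]
width: 0.0439
```

```bash
python3 go.py 0.4547 -0.1447 0.0155 -0.113
```

```text
shift 0.0014 0.0005 0.0053 turn 0.0 | dist 0.006 t 9.72 pos [ 0.4533 -0.1441  0.0208] rot [-3.141e+00  1.000e-03 -1.130e-01] w 0.0439 q6 -0.27
```

Emit:
drive_tool([
  [[0.001,0,0.002,0,1],[0.001,0,0.004,0,1],[0.001,0,0.005,0,1],[0.001,0,0.0055,0,1],[0.001,0,0.0055,0,1]],
])

```text
t: 10.13
tool_pos: [0.4545, -0.1443, 0.0155]
tcp_rot: [3.141, -0.0, -0.113]
ft_force: [-0.6, -0.4, -1.5]
width: 0.043
```

Emit:
drive_tool([
  [[0,0,0.0005,0,1],[0,0,0.0005,0,1]],
])

```text
t: 10.3
tool_pos: [0.4546, -0.1443, 0.015]
tcp_rot: [3.142, -0.0, -0.113]
ft_force: [-0.3, 0.5, -1.3]
width: 0.0435
```

Emit:
drive_tool([
  [[0,0,0.0005,0,1],[0,0,0.0005,0,1]],
])

```text
t: 10.47
tool_pos: [0.4546, -0.1443, 0.015]
tcp_rot: [3.142, -0.0, -0.113]
ft_force: [-3.4, 2.4, 7.2]
width: 0.0436
```

Contact felt; releasing and moving on to the nut.

Emit:
drive_tool([
  [[0,0,0,0,-0.5],[0,0,0,0,-0.5],[0,0,0,0,-0.5],[0,0,0,0,-0.5]],
])

```text
t: 10.8
tool_pos: [0.4545, -0.1443, 0.0144]
tcp_rot: [3.142, -0.0, -0.113]
ft_force: [0.5, -0.6, 0.5]
width: 0.0669
```

Emit:
drive_tool([
  [[0,0,-0.03,0,-0.7],[0,0,-0.07,0,-0.7],[0,0,-0.1,0,-0.7]],
])

```text
t: 11.05
tool_pos: [0.4545, -0.1443, 0.1164]
tcp_rot: [3.142, -0.0, -0.113]
ft_force: [0.2, -0.6, -0.1]
width: 0.0797
```

```bash
python3 go.py 0.643 -0.042 0.12 -0.113
```

```text
shift 0.1758 -0.1229 -0.0036 turn 0.0 | dist 0.215 t 11.05 pos [ 0.4545 -0.1443  0.1164] rot [ 3.142 -0.    -0.113] w 0.0797 q6 -0.27
```

Emit:
drive_tool([
  [[0.176,-0.123,-0.004,0,-0.7],[0.176,-0.123,-0.004,0,-0.7],[0.176,-0.123,-0.004,0,-0.7],[0.176,-0.123,-0.004,0,-0.7],[0.176,-0.123,-0.004,0,-0.7]],
])

```text
t: 11.47
tool_pos: [0.639, -0.0437, 0.1182]
tcp_rot: [-3.142, -0.0, -0.113]
ft_force: [-0.5, -1.0, 0.0]
width: 0.0797
```

Emit:
drive_tool([
  [[0.006,-0.004,0,0,-0.7],[0.006,-0.004,0,0,-0.7],[0.006,-0.004,0,0,-0.7]],
])

```text
t: 11.72
tool_pos: [0.6433, -0.0418, 0.1175]
tcp_rot: [3.141, 0.001, -0.113]
ft_force: [-1.0, -1.3, 0.2]
width: 0.08
```

```bash
python3 go.py 0.643 -0.042 0.012 -0.113;  python3 - <<'E'
from m import *
C=cam("wrist"); p,d=capture("wrist")
print(proj("wrist",[[0.643,-.042,0.013]],C))
h=blob(p,(275,210),48,lambda h:(h[...,1]<60)&(h[...,2]>60)); q=cen(h); print(q,ray("wrist",q[0],.013,C))
H=ray("wrist",h,.016,C)[:,:2]; print(cv2.approxPolyDP((h[:,None]).astype(np.float32),3,True)[:,0].round(0).tolist())
# hex orientation: min-width direction of hull
a=np.arange(0,180,1); w=[np.ptp(H@[np.cos(np.radians(k)),np.sin(np.radians(k))]) for k in a]
o=np.argsort(w)[:8]; print([(int(a[i]),round(w[i],4)) for i in o])
cv2.imwrite("pics/w5.png",cv2.resize(p[130:290,180:380],None,fx=3,fy=3)[:,:,::-1])
E
```

```text
shift -0.0003 0.0002 0.1055 turn 0.0 | dist 0.106 t 11.72 pos [ 0.6433 -0.0418  0.1175] rot [ 3.141e+00  1.000e-03 -1.130e-01] w 0.08 q6 -0.01
[[276.89266672 213.41278838]]
(array([276.62659563, 211.9006549 ]), 1501.5) [[ 0.64291833 -0.04050746  0.013     ]]
[[275.0, 188.0], [295.0, 198.0], [296.0, 225.0], [277.0, 236.0], [258.0, 225.0], [257.0, 200.0]]
[(176, np.float64(0.0376)), (177, np.float64(0.0376)), (175, np.float64(0.0378)), (178, np.float64(0.0378)), (174, np.float64(0.038)), (179, np.float64(0.0382)), (173, np.float64(0.0383)), (0, np.float64(0.0385))]
```

View pics/w5.png

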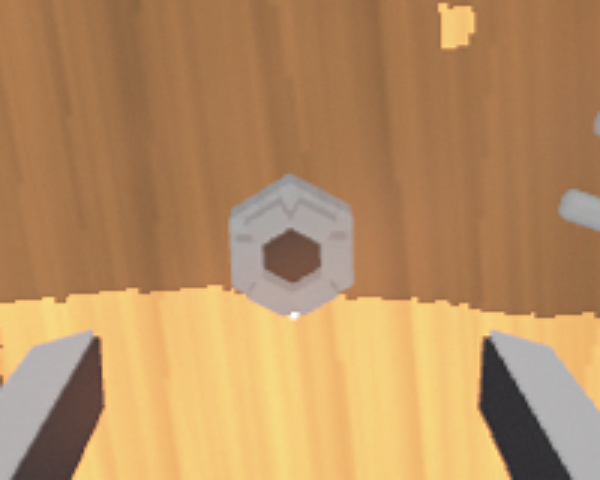

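The nut is centred at (277,212) with flats left and right, and its flat normal is about -0.06 rad. I'll turn 0.05 and descend.

Emit:
drive_tool([
  [[0,0,0.04,-0.05,-0.7],[0,0,0.075,-0.05,-0.7],[0,0,0.095,-0.05,-0.6],[0,0,0.102,-0.05,-0.5],[0,0,0.102,-0.05,-0.4]],
])

```text
t: 12.18
tool_pos: [0.6426, -0.0425, 0.0153]
tcp_rot: [-3.142, 0.003, -0.064]
ft_force: [-0.7, 0.2, 0.5]
width: 0.0676
```

Emit:
drive_tool([
  [[0,0,0,0,-0.2],[0,0,0,0,-0.2],[0,0,0,0,-0.2]],
])

```text
t: 12.43
tool_pos: [0.6448, -0.042, 0.0182]
tcp_rot: [3.141, -0.003, -0.063]
ft_force: [-0.2, 0.1, -0.3]
width: 0.0566
```

```bash
python3 go.py 0.643 -0.0415 0.0115 -0.065
```

```text
shift -0.0018 -0.0003 0.0067 turn 0.002 | dist 0.007 t 12.43 pos [ 0.6448 -0.042   0.0182] rot [ 3.141e+00 -3.000e-03 -6.300e-02] w 0.0566 q6 -0.06
```

Emit:
drive_tool([
  [[-0.001,0,0.003,0,-0.1],[-0.001,0,0.005,0,0],[-0.001,0,0.005,0,0],[-0.001,0,0.005,0,0]],
])

```text
t: 12.77
tool_pos: [0.6429, -0.0416, 0.0112]
tcp_rot: [-3.142, 0.0, -0.063]
ft_force: [0.6, -0.8, 0.6]
width: 0.047
```

Emit:
drive_tool([
  [[0,0,0,0,1],[0,0,0,0,1],[0,0,0,0,1],[0,0,0,0,1]],
])

```text
t: 13.1
tool_pos: [0.643, -0.0416, 0.0113]
tcp_rot: [-3.142, -0.0, -0.063]
ft_force: [-0.3, 0.4, 0.6]
width: 0.0376
```

Emit:
drive_tool([
  [[0,0,-0.015,0,1],[0,0,-0.045,0,1],[0,0,-0.075,0,1],[0,0,-0.085,0,1],[0,0,-0.085,0,1]],
])

```text
t: 13.52
tool_pos: [0.6441, -0.0417, 0.0988]
tcp_rot: [3.141, -0.004, -0.063]
ft_force: [-0.7, 0.4, -2.6]
width: 0.0379
```

```bash
python3 go.py 0.4459 -0.2222 0.11 -0.113
```

```text
shift -0.1865 0.1926 -0.0112 turn 0.05 | dist 0.268 t 13.52 pos [ 0.6441 -0.0417  0.0988] rot [ 3.141 -0.004 -0.063] w 0.0379 q6 -0.06
```

Emit:
drive_tool([
  [[-0.02,0.021,-0.005,0.05,1],[-0.046,0.0475,-0.005,0.05,1],[-0.072,0.0745,-0.005,0.05,1],[-0.098,0.101,-0.005,0.05,1],[-0.124,0.128,-0.005,0.05,1]],
])

```text
t: 13.93
tool_pos: [0.5088, -0.1619, 0.0991]
tcp_rot: [-3.141, 0.003, -0.113]
ft_force: [0.5, -0.3, -1.1]
width: 0.0379
```

```bash
python3 go.py 0.4459 -0.2222 0.1 -0.113
```

```text
shift -0.0558 0.0669 -0.0009 turn 0.0 | dist 0.087 t 13.93 pos [ 0.5088 -0.1619  0.0991] rot [-3.141e+00  3.000e-03 -1.130e-01] w 0.0379 q6 -0.26
```

Emit:
drive_tool([
  [[-0.024,0.029,0,0,1],[-0.044,0.053,0,0,1],[-0.053,0.065,0,0,1],[-0.053,0.065,0.01,0,1],[-0.053,0.065,0.03,0,1]],
])

```text
t: 14.35
tool_pos: [0.4513, -0.2208, 0.0709]
tcp_rot: [3.141, -0.002, -0.115]
ft_force: [-0.2, -0.5, -3.0]
width: 0.0378
```

```bash
python3 go.py 0.4459 -0.2222 0.02 -0.113
```

```text
shift -0.0052 0.002 0.0509 turn -0.002 | dist 0.051 t 14.35 pos [ 0.4513 -0.2208  0.0709] rot [ 3.141e+00 -2.000e-03 -1.150e-01] w 0.0378 q6 -0.41
```

Emit:
drive_tool([
  [[-0.005,0.002,0.02,0,1],[-0.005,0.002,0.036,0,1],[-0.005,0.002,0.046,0,1],[-0.005,0.002,0.049,0,1],[-0.005,0.002,0.049,0,1]],
])

```text
t: 14.77
tool_pos: [0.4457, -0.2209, 0.021]
tcp_rot: [-3.141, 0.002, -0.113]
ft_force: [0.5, -0.4, -1.3]
width: 0.0376
```

Emit:
drive_tool([
  [[0,0,0,0,1],[0,0,0,0,1]],
])

```text
t: 14.93
tool_pos: [0.4465, -0.2217, 0.0229]
tcp_rot: [3.141, -0.001, -0.113]
ft_force: [0.6, -0.4, -1.9]
width: 0.0373
```

```bash
python3 go.py 0.4459 -0.2222 0.0155 -0.113
```

```text
shift -0.0005 0.0006 0.0074 turn 0.0 | dist 0.007 t 14.93 pos [ 0.4465 -0.2217  0.0229] rot [ 3.141e+00 -1.000e-03 -1.130e-01] w 0.0373 q6 -0.42
```

Emit:
drive_tool([
  [[0,0.001,0.003,0,1],[0,0.001,0.0055,0,1],[0,0.001,0.0065,0,1],[0,0.001,0.0065,0,1],[0,0.001,0.0065,0,1]],
])

```text
t: 15.35
tool_pos: [0.4459, -0.2226, 0.0158]
tcp_rot: [-3.142, 0.0, -0.113]
ft_force: [0.5, 0.2, -3.0]
width: 0.0376
```

Emit:
drive_tool([
  [[0,0,0.0005,0,1],[0,0,0.0005,0,1]],
])

```text
t: 15.52
tool_pos: [0.4459, -0.2226, 0.0153]
tcp_rot: [3.142, -0.0, -0.113]
ft_force: [0.0, -0.0, -2.4]
width: 0.0377
```

Emit:
drive_tool([
  [[0,0,0.0005,0,1],[0,0,0.0005,0,1]],
])

```text
t: 15.68
tool_pos: [0.4459, -0.2226, 0.0152]
tcp_rot: [3.142, -0.0, -0.113]
ft_force: [-3.2, 2.2, 5.3]
width: 0.0375
```

Emit:
drive_tool([
  [[0,0,0,0,-0.4],[0,0,0,0,-0.4],[0,0,0,0,-0.4],[0,0,0,0,-0.4]],
])

```text
t: 16.02
tool_pos: [0.4459, -0.2226, 0.0148]
tcp_rot: [3.142, -0.0, -0.113]
ft_force: [0.4, 0.2, -0.1]
width: 0.0612
```

Emit:
drive_tool([
  [[0,0,-0.035,0,-0.5],[0,0,-0.075,0,-0.5],[0,0,-0.115,0,-0.5],[0,0,-0.145,0,-0.5]],
])

```text
t: 16.35
tool_pos: [0.4461, -0.2227, 0.1629]
tcp_rot: [3.141, -0.002, -0.113]
ft_force: [0.2, 0.2, 0.5]
width: 0.0708
```

```bash
python3 go.py 0.50 0.24 0.17 -0.629; python3 - <<'E'
from m import *
p,d=capture("top"); cv2.imwrite("pics/t1.png",p[:,:,::-1])
E
```

```text
shift 0.0014 -0.4658 -0.0071 turn 0.516 | dist 0.466 t 16.35 pos [ 0.4461 -0.2227  0.1629] rot [ 3.141e+00 -2.000e-03 -1.130e-01] w 0.0708 q6 -0.42
```

View pics/t1.png

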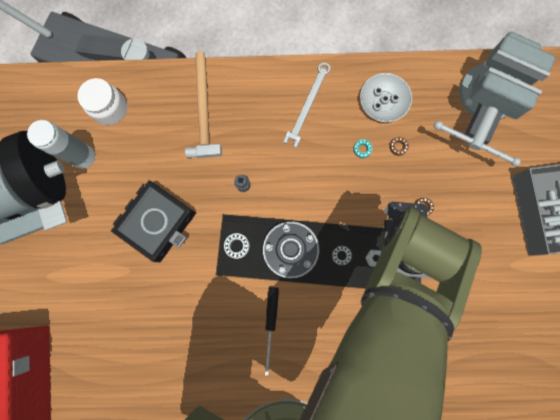

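The row sits on the mat: large bearing (236,246), hub (291,249), small bearing (342,256), nut (375,258). Next, the lid tab.

Emit:
drive_tool([
  [[0.001,-0.466,-0.007,0.516,-0.3],[0.001,-0.466,-0.007,0.516,-0.3],[0.001,-0.466,-0.007,0.516,-0.3],[0.001,-0.466,-0.007,0.516,-0.3],[0.001,-0.466,-0.007,0.516,-0.3]],
])

```text
t: 16.82
tool_pos: [0.4679, -0.0344, 0.1625]
tcp_rot: [-3.142, -0.0, -0.636]
ft_force: [0.8, 1.1, 0.4]
width: 0.061
```

```bash
python3 go.py 0.50 0.24 0.17 -0.629
```

```text
shift -0.1371 -0.2399 -0.0075 turn -0.007 | dist 0.276 t 16.82 pos [ 0.4679 -0.0344  0.1625] rot [-3.142 -0.    -0.636] w 0.061 q6 0.48
```

Emit:
drive_tool([
  [[-0.137,-0.24,-0.008,-0.007,-0.3],[-0.137,-0.24,-0.008,-0.007,-0.3],[-0.137,-0.24,-0.008,-0.007,-0.3],[-0.137,-0.24,-0.008,-0.007,-0.3],[-0.137,-0.24,-0.008,-0.007,-0.3]],
])

```text
t: 17.23
tool_pos: [0.4908, 0.1735, 0.1685]
tcp_rot: [-3.141, -0.0, -0.622]
ft_force: [0.2, -0.5, 0.4]
width: 0.0609
```

Emit:
drive_tool([
  [[-0.034,-0.059,-0.002,0,-0.3],[-0.034,-0.059,-0.002,0,-0.3],[-0.034,-0.059,-0.002,0,-0.3],[-0.034,-0.059,-0.002,0,-0.3],[-0.034,-0.059,-0.002,0,-0.3]],
])

```text
t: 17.65
tool_pos: [0.4976, 0.2385, 0.1702]
tcp_rot: [3.141, 0.0, -0.622]
ft_force: [-0.9, -0.3, -0.1]
width: 0.0613
```

```bash
python3 go.py 0.50 0.24 0.09 -0.629; python3 - <<'E'
from m import *
C=cam("wrist"); p,d=capture("wrist"); cv2.imwrite("pics/w6.png",p[:,:,::-1]); np.savez("w6.npz",p=p,K=C[0],R=C[1],t=C[2])
print(proj("wrist",[[0.5,.24,0.0545],[0.545,.303,.034]],C))
E
```

```text
shift 0.001 -0.0026 0.0802 turn 0.007 | dist 0.08 t 17.65 pos [0.4976 0.2385 0.1702] rot [ 3.141  0.    -0.622] w 0.0613 q6 1.0
[[278.19817763 207.30634886]
 [278.0180364  124.77646989]]
```

View pics/w6.png

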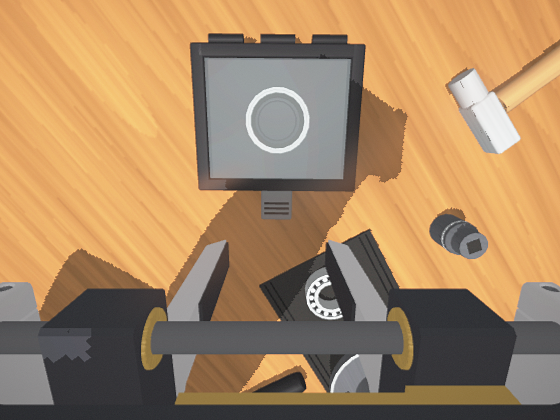

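```bash
python3 - <<'E'
from m import *
z=np.load("w6.npz"); C=(z["K"],z["R"],z["t"])
print("tab",ray("wrist",[(276.5,205.5),(276.5,219),(276.5,191.5)],.0545,C).round(4))
print("tab sides", ray("wrist",[(261.5,205),(291.5,205)],.0545,C).round(4))
print("seal",ray("wrist",(277.5,120),.034,C).round(4))
w=ray("wrist",[(204.5,58),(352,58),(344.5,178),(209,179.5)],.0555,C); print("win",w.round(4),w.mean(0).round(4))
for a,b in((0,1),(3,2)): d=w[a]-w[b]; print(np.arctan2(d[1],d[0])-np.pi/2, np.linalg.norm(d))
fr=ray("wrist",[(199,189),(355,190.5),(192,44),(364.5,45)],.0555,C); print("frame",fr.round(4),fr.mean(0))
E
```

```text
tab [[0.4997 0.2424 0.0545]
 [0.4917 0.2313 0.0545]
 [0.5078 0.2537 0.0545]]
tab sides [[0.4882 0.2513 0.0545]
 [0.5118 0.2344 0.0545]]
seal [[0.5472 0.3069 0.034 ]]
win [[0.5257 0.3842 0.0555]
 [0.6281 0.3106 0.0555]
 [0.5677 0.2269 0.0555]
 [0.4628 0.3005 0.0555]] [0.5461 0.3055 0.0555]
0.9478506819309347 0.12610185250496653
0.9593049964042497 0.12808353346658163
frame [[0.4493 0.2989 0.0555]
 [0.5694 0.2109 0.0555]
 [0.524  0.3987 0.0555]
 [0.642  0.3129 0.0555]] [0.54616654 0.30537649 0.0555    ]
```

```bash
python3 go.py 0.4977 0.2388 0.0515 -0.63
```

```text
shift -0.0004 -0.0005 0.1189 turn 0.007 | dist 0.119 t 17.7 pos [0.4977 0.2381 0.1704] rot [ 3.141  0.    -0.623] w 0.0611 q6 1.0
```

Emit:
drive_tool([
  [[0,-0.0005,0.035,0.007,-0.3],[0,-0.0005,0.07,0.007,-0.3],[0,-0.0005,0.1,0.007,-0.2],[0,-0.0005,0.115,0.007,0],[0,-0.0005,0.117,0.007,0.1]],
])

```text
t: 18.12
tool_pos: [0.4967, 0.2376, 0.0507]
tcp_rot: [3.137, 0.003, -0.631]
ft_force: [-0.4, 0.1, 0.4]
width: 0.0461
```

Emit:
drive_tool([
  [[0,0,0,0,0.15],[0,0,0,0,0.15],[0,0,0,0,0.15]],
])

```text
t: 18.37
tool_pos: [0.4989, 0.2394, 0.0553]
tcp_rot: [-3.139, -0.001, -0.63]
ft_force: [-0.2, 0.4, -0.3]
width: 0.0397
```

```bash
python3 go.py 0.4977 0.2388 0.0515 -0.63
```

```text
shift -0.0006 0.0012 0.0038 turn 0.0 | dist 0.004 t 18.37 pos [0.4989 0.2394 0.0553] rot [-3.139e+00 -1.000e-03 -6.300e-01] w 0.0397 q6 1.01
```

Emit:
drive_tool([
  [[0,0.001,0.002,0,0.2],[0,0.001,0.002,0,0.2],[0,0.001,0.002,0,0.2],[0,0.001,0.002,0,0.2]],
])

```text
t: 18.7
tool_pos: [0.4975, 0.2387, 0.0519]
tcp_rot: [-3.141, -0.0, -0.629]
ft_force: [-0.6, -0.3, 0.1]
width: 0.0378
```

Emit:
drive_tool([
  [[0,0,0,0,1],[0,0,0,0,1],[0,0,0,0,1],[0,0,0,0,1]],
])

```text
t: 19.03
tool_pos: [0.4972, 0.2389, 0.0517]
tcp_rot: [3.141, 0.001, -0.629]
ft_force: [-4.3, 2.0, 1.8]
width: 0.0297
```

```bash
python3 go.py 0.4977 0.2388 0.0515 -0.63; python3 - <<'E'
import numpy as np
from rig import *
s=get_state(); print(s["ft_force"])
h=np.array([.5855,.3591]); X=np.array([np.cos(.94),np.sin(.94)]); p=s["tool_pos"]; a=(p[:2]-h)@X; b=p[2]-.0455; lat=(p[:2]-h)@[-X[1],X[0]]
R=np.hypot(a,b); d0=np.arctan2(b,-a); print(a,b,lat,R)
for i,th in enumerate(np.r_[0:1.85:.1]): print(round(th,2), "ty",round(-(-R*np.cos(th+d0)-a),4),"tz",round(-(R*np.sin(th+d0)-b),4))
E
```

```text
shift 0.0004 -0.0002 0.0002 turn 0.001 | dist 0.001 t 19.03 pos [0.4972 0.2389 0.0517] rot [ 3.141e+00  1.000e-03 -6.290e-01] w 0.0297 q6 1.01
[-4.32240486  2.0376915   1.79982562]
-0.14915852071969857 0.006163982994863815 0.0003672519838206073 0.14928582983541913
0.0 ty -0.0 tz -0.0
0.1 ty -0.0014 tz -0.0149
0.2 ty -0.0042 tz -0.0295
0.3 ty -0.0085 tz -0.0438
0.4 ty -0.0142 tz -0.0576
0.5 ty -0.0212 tz -0.0708
0.6 ty -0.0295 tz -0.0831
0.7 ty -0.039 tz -0.0946
0.8 ty -0.0497 tz -0.1051
0.9 ty -0.0613 tz -0.1145
1.0 ty -0.0738 tz -0.1227
1.1 ty -0.087 tz -0.1296
1.2 ty -0.1009 tz -0.1351
1.3 ty -0.1152 tz -0.1392
1.4 ty -0.1299 tz -0.1419
1.5 ty -0.1448 tz -0.1431
1.6 ty -0.1597 tz -0.1428
1.7 ty -0.1745 tz -0.141
1.8 ty -0.1891 tz -0.1377
```

Gripped at 29.7 mm, which matches the 30 mm tab. Swinging along the arc.

Emit:
drive_tool([
  [[0,-0.001,-0.01,0,1],[0,-0.0028,-0.022,0,1],[0,-0.0062,-0.0367,0,1],[0,-0.011,-0.0508,0,1],[0,-0.0176,-0.0643,0,1]],
])

```text
t: 19.45
tool_pos: [0.5074, 0.253, 0.117]
tcp_rot: [3.141, 0.001, -0.629]
ft_force: [-1.1, 3.8, -4.0]
width: 0.0296
```

Emit:
drive_tool([
  [[0,-0.0076,-0.0128,0,1],[0,-0.0165,-0.0247,0,1],[0,-0.0266,-0.0357,0,1],[0,-0.0378,-0.0456,0,1],[0,-0.0498,-0.0544,0,1]],
])

```text
t: 19.87
tool_pos: [0.5369, 0.2934, 0.1715]
tcp_rot: [3.141, 0.0, -0.629]
ft_force: [-0.6, 1.0, -4.2]
width: 0.0297
```

Emit:
drive_tool([
  [[0,-0.0129,-0.0076,0,1],[0,-0.0265,-0.0138,0,1],[0,-0.0406,-0.0186,0,1],[0,-0.0551,-0.022,0,1],[0,-0.0699,-0.024,0,1]],
])

```text
t: 20.28
tool_pos: [0.5784, 0.3503, 0.1962]
tcp_rot: [-3.141, -0.0, -0.629]
ft_force: [-2.8, -0.1, 2.6]
width: 0.0292
```

Emit:
drive_tool([
  [[0,-0.0149,-0.0005,0,1],[0,-0.0298,0.0006,0,1],[0,-0.0445,0.0031,0,1],[0,-0.0547,0.0059,0,1],[0,-0.0547,0.0059,0,1]],
])

```text
t: 20.7
tool_pos: [0.6116, 0.3957, 0.1909]
tcp_rot: [-3.137, -0.002, -0.628]
ft_force: [-0.3, 2.9, 12.2]
width: 0.0294
```

```bash
python3 - <<'E'
from m import *
s=get_state(); h=np.array([.5855,.3591]); X=np.array([np.cos(.94),np.sin(.94)]); p=s["tool_pos"]; print(p, s["width"],"ang",np.arctan2(p[2]-.0455,-(p[:2]-h)@X)-.041)
p,d=capture("scene"); cv2.imwrite("pics/s2.png",cv2.resize(p[60:260,200:460],None,fx=3,fy=3)[:,:,::-1])
E
```

```text
[0.61158926 0.39572627 0.19089039] 0.029408579335604347 ang 1.8297364340397602
```

View pics/s2.png

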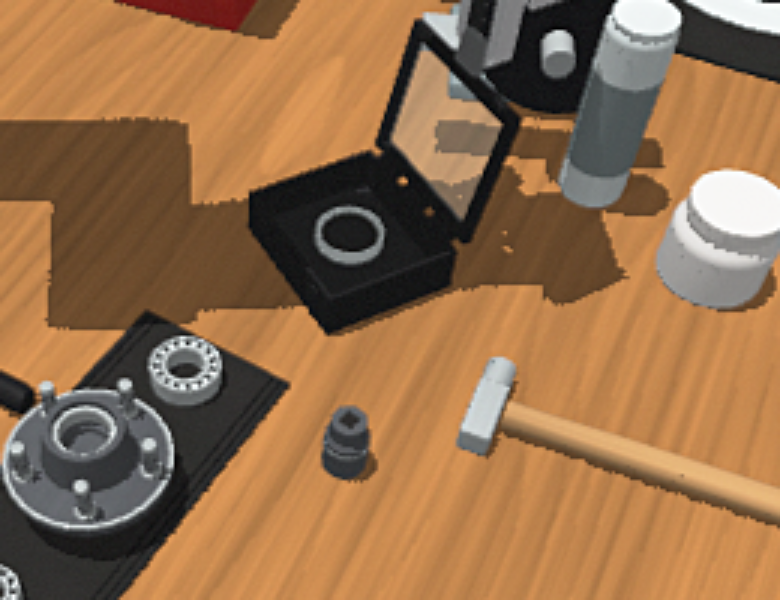

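The picture shows the lid leaning back past vertical, at about 1.83 rad by kinematics. Releasing.

Emit:
drive_tool([
  [[0,0,-0.001,0,-0.2],[0,0,-0.002,0,-0.2],[0,0,-0.002,0,-0.2],[0,0,-0.002,0,-0.2],[0,0,-0.002,0,-0.2]],
])

```text
t: 21.17
tool_pos: [0.6104, 0.3937, 0.1903]
tcp_rot: [3.141, 0.0, -0.629]
ft_force: [0.0, 0.4, -0.1]
width: 0.0559
```

Emit:
drive_tool([
  [[0,0,-0.02,0,-0.2],[0,0,-0.045,0,-0.2],[0,0,-0.07,0,-0.2],[0,0,-0.07,0,-0.2]],
])

```text
t: 21.5
tool_pos: [0.6113, 0.3943, 0.2664]
tcp_rot: [-3.135, -0.003, -0.629]
ft_force: [0.2, -0.8, 2.1]
width: 0.0563
```

```bash
python3 - <<'E'
from m import *
s=get_state(); print(s["tool_pos"],s["ft_force"],s["width"])
p,d=capture("scene"); cv2.imwrite("pics/s3.png",cv2.resize(p[60:260,200:460],None,fx=3,fy=3)[:,:,::-1])
E
python3 go.py 0.50 0.2424 0.25 -0.63
```

```text
[0.61127827 0.39427267 0.26638026] [ 0.15855826 -0.76072343  2.08043655] 0.05627706178232603
shift -0.0005 0.188 0.0135 turn 0.001 | dist 0.188 t 21.55 pos [0.611  0.3941 0.2635] rot [-3.137e+00 -2.000e-03 -6.290e-01] w 0.0563 q6 1.15
```

View pics/s3.png

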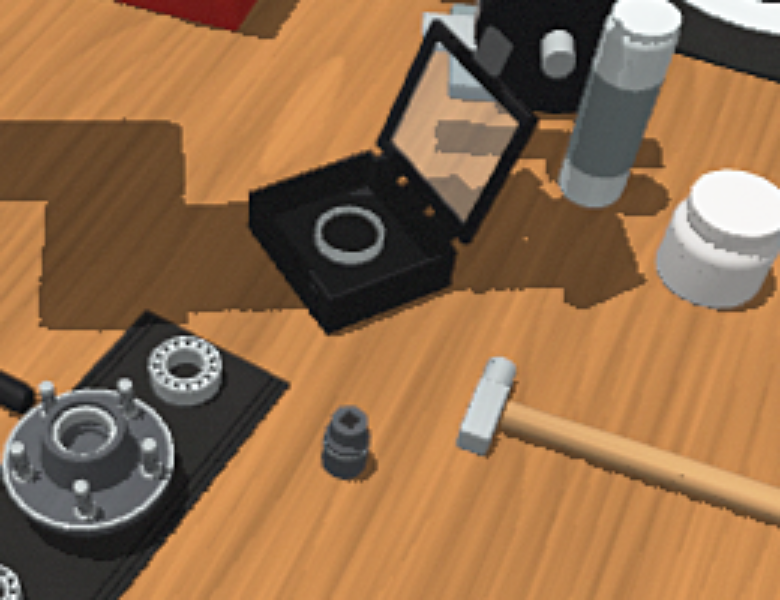

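The lid rests at its stop (the picture shows it leaning further back, with the tab free). The wrist camera sits on the lid side at this yaw, so I'll make a half turn before going into the case.

```bash
python3 go.py 0.547 0.305 0.22 -0.63
```

```text
shift 0.0007 0.1097 0.0435 turn 0.001 | dist 0.118 t 21.55 pos [0.611  0.3941 0.2635] rot [-3.137e+00 -2.000e-03 -6.290e-01] w 0.0563 q6 1.15
```

Emit:
drive_tool([
  [[0,0.03,0,-1.55,-0.2],[0,0.06,0,-1.55,-0.2],[0,0.09,0,-1.55,-0.2],[0,0.11,0.01,-1.55,-0.5],[0,0.11,0.02,-1.55,-0.7]],
])

```text
t: 21.97
tool_pos: [0.5442, 0.3025, 0.2405]
tcp_rot: [3.141, -0.0, 0.001]
ft_force: [1.0, 1.1, 0.3]
width: 0.0664
```

```bash
python3 go.py 0.547 0.305 0.22 2.51
```

```text
shift 0.0028 -0.0025 0.0205 turn -2.509 | dist 0.021 t 21.97 pos [0.5442 0.3025 0.2405] rot [ 3.141e+00 -0.000e+00  1.000e-03] w 0.0664 q6 0.45
```

Emit:
drive_tool([
  [[0,0,0,-2.509,-0.7],[0,0,0,-2.509,-0.7],[0,0,0,-2.509,-0.7],[0,0,0,-2.509,-0.7],[0,0,0,-2.509,-0.7]],
])

```text
t: 22.38
tool_pos: [0.5454, 0.3047, 0.2392]
tcp_rot: [-3.141, 0.002, 0.627]
ft_force: [0.1, -0.4, -0.0]
width: 0.0798
```

Emit:
drive_tool([
  [[0,0,0,-1.88,-0.7],[0,0,0,-1.88,-0.7],[0,0,0,-1.88,-0.7],[0,0,0,-1.88,-0.7],[0,0,0,-1.88,-0.7]],
])

```text
t: 22.8
tool_pos: [0.5454, 0.3047, 0.2392]
tcp_rot: [-3.14, 0.001, 1.252]
ft_force: [-0.1, -0.3, -0.5]
width: 0.0799
```

Emit:
drive_tool([
  [[0,0,0,-1.25,-0.7],[0,0,0,-1.25,-0.7],[0,0,0,-1.25,-0.7],[0,0,0,-1.25,-0.7],[0,0,0,-1.25,-0.7]],
])

```text
t: 23.22
tool_pos: [0.5453, 0.3047, 0.2392]
tcp_rot: [-3.14, 0.0, 1.877]
ft_force: [0.2, 0.9, -0.2]
width: 0.0802
```

Emit:
drive_tool([
  [[0,0,0,-0.63,-0.7],[0,0,0,-0.63,-0.7],[0,0,0,-0.63,-0.7],[0,0,0,-0.63,-0.7],[0,0,0,-0.63,-0.7]],
])

```text
t: 23.63
tool_pos: [0.5454, 0.3047, 0.2392]
tcp_rot: [-3.14, -0.001, 2.502]
ft_force: [-0.1, -0.1, -0.2]
width: 0.0797
```

```bash
python3 go.py 0.547 0.305 0.18 2.51; python3 - <<'E'
from m import *
C=cam("wrist"); p,d=capture("wrist"); cv2.imwrite("pics/w7.png",p[:,:,::-1]); np.savez("w7.npz",p=p,K=C[0],R=C[1],t=C[2])
print(proj("wrist",[[0.547,.305,0.034]],C))
E
```

```text
shift -0.0011 0.0012 0.0592 turn -0.008 | dist 0.059 t 23.63 pos [0.5454 0.3047 0.2392] rot [-3.140e+00 -1.000e-03  2.502e+00] w 0.0797 q6 -2.05
[[275.43391601 192.66801743]]
```

View pics/w7.png

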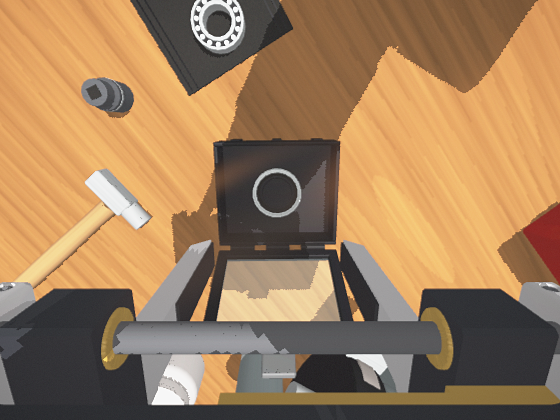

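```bash
python3 - <<'E'
from m import *
z=np.load("w7.npz"); C=(z["K"],z["R"],z["t"]); p=z["p"]
h=blob(p,(277,192),36,lambda h:(h[...,1]<60)&(h[...,2]>105)); e=cv2.fitEllipse(h.astype(np.float32)); print(e)
P=ray("wrist",e[0],.034,C); print("seal",P.round(4), "diam",e[1][0]/C[0][0,0]*(-C[1].T@C[2]-[0,0,.034])[2])
fr=ray("wrist",[(217,142),(339,142)],.045,C); print("front corners",fr.round(4),np.linalg.norm(fr[0]-fr[1]))
E
python3 go.py 0.547 0.305 0.034 2.51
```

```text
((276.6839904785156, 192.48876953125), (48.712425231933594, 49.18201446533203), 109.51248931884766)
seal [[0.5456 0.3058 0.034 ]] diam 0.06023051255959884
front corners [[0.5643 0.2139 0.045 ]
 [0.4497 0.2992 0.045 ]] 0.1428717461748029
shift -0.0012 0.0012 0.2052 turn 0.002 | dist 0.205 t 23.68 pos [0.5454 0.3047 0.2392] rot [-3.140e+00 -1.000e-03  2.512e+00] w 0.0797 q6 -2.06
```

Emit:
drive_tool([
  [[0,0.001,0.04,0,-0.7],[0,0.001,0.08,0,-0.7],[0,0.001,0.12,0,-0.7],[0,0.001,0.155,0,-0.7],[0,0.001,0.175,0,-0.7]],
])

```text
t: 24.1
tool_pos: [0.5442, 0.3047, 0.0603]
tcp_rot: [-3.136, -0.003, 2.492]
ft_force: [-0.3, 1.3, -0.1]
width: 0.0797
```

Emit:
drive_tool([
  [[0,0,0.01,0,-0.6],[0,0,0.019,0,-0.5],[0,0,0.022,0,-0.45],[0,0,0.022,0,-0.45],[0,0,0.022,0,-0.45]],
])

```text
t: 24.52
tool_pos: [0.5469, 0.3061, 0.0447]
tcp_rot: [3.14, 0.001, 2.495]
ft_force: [0.3, 0.5, 1.1]
width: 0.0681
```

Emit:
drive_tool([
  [[0,0,0,0,-0.45],[0,0,0,0,-0.45]],
])

```text
t: 24.68
tool_pos: [0.5467, 0.306, 0.0445]
tcp_rot: [3.14, 0.001, 2.496]
ft_force: [0.1, 0.2, -0.6]
width: 0.0679
```

```bash
python3 go.py 0.546 0.3055 0.033 2.51
```

```text
shift 0.0003 -0.0008 0.0115 turn -0.014 | dist 0.012 t 24.68 pos [0.5467 0.306  0.0445] rot [3.140e+00 1.000e-03 2.496e+00] w 0.0679 q6 -2.04
```

Emit:
drive_tool([
  [[0,0,0,-0.014,-0.57],[0,-0.0005,0.003,-0.014,-0.57],[0,-0.0005,0.007,-0.014,-0.57],[0,-0.0005,0.011,-0.014,-0.57],[0,-0.0005,0.011,-0.014,-0.57]],
])

```text
t: 25.1
tool_pos: [0.5455, 0.3051, 0.0312]
tcp_rot: [-3.14, -0.001, 2.51]
ft_force: [-0.3, -0.6, -0.6]
width: 0.0735
```

Emit:
drive_tool([
  [[0,0,0,0,-0.57],[0,0,0,0,-0.57]],
])

```text
t: 25.27
tool_pos: [0.546, 0.3054, 0.0324]
tcp_rot: [-3.142, -0.0, 2.51]
ft_force: [-0.0, 0.5, 0.3]
width: 0.074
```

```bash
python3 go.py 0.546 0.3055 0.033 2.51; python3 - <<'E'
from m import *
C=cam("wrist"); p,d=capture("wrist"); cv2.imwrite("pics/w8.png",p[:,:,::-1])
E
```

```text
shift 0.0001 0.0001 -0.0006 turn -0.0 | dist 0.001 t 25.27 pos [0.546  0.3054 0.0324] rot [-3.142 -0.     2.51 ] w 0.074 q6 -2.06
```

View pics/w8.png

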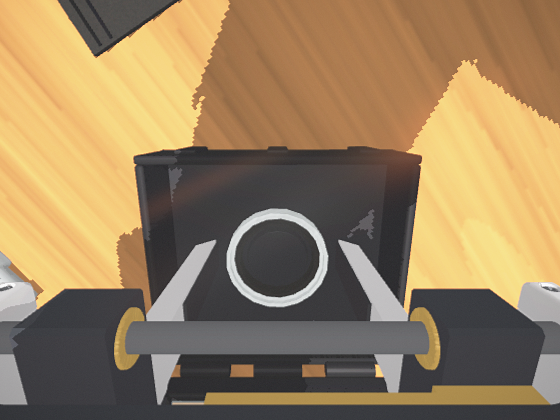

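The ring at (277,258) is centred between the fingers. Closing and lifting.

Emit:
drive_tool([
  [[0,0,0,0,1],[0,0,0,0,1],[0,0,0,0,1],[0,0,0,0,1]],
])

```text
t: 25.65
tool_pos: [0.5461, 0.3054, 0.0326]
tcp_rot: [3.141, 0.0, 2.51]
ft_force: [-1.0, 0.3, 1.0]
width: 0.0608
```

Emit:
drive_tool([
  [[0,0,-0.004,0,1],[0,0,-0.015,0,1],[0,0,-0.035,0,1],[0,0,-0.065,0,1],[0,0,-0.1,0,1]],
])

```text
t: 26.07
tool_pos: [0.5453, 0.305, 0.1332]
tcp_rot: [-3.14, -0.001, 2.51]
ft_force: [-0.1, 1.0, -0.2]
width: 0.0611
```

```bash
python3 go.py 0.4831 0.107 0.11 2.51; python3 - <<'E'
from m import *
C=cam("wrist"); p,d=capture("wrist"); cv2.imwrite("pics/w9.png",p[:,:,::-1])
E
```

```text
shift -0.0667 -0.1966 0.0232 turn -0.0 | dist 0.209 t 26.07 pos [0.5453 0.305  0.1332] rot [-3.14e+00 -1.00e-03  2.51e+00] w 0.0611 q6 -2.06
```

View pics/w9.png

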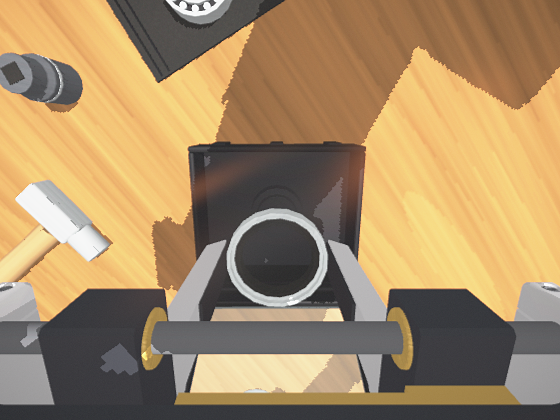

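Emit:
drive_tool([
  [[-0.01,-0.03,0,0,1],[-0.022,-0.065,0,0,1],[-0.034,-0.1,0,0,1],[-0.046,-0.135,0,0,1],[-0.056,-0.165,0,0,1]],
])

```text
t: 26.53
tool_pos: [0.493, 0.1374, 0.1333]
tcp_rot: [3.141, 0.001, 2.51]
ft_force: [1.4, -0.7, -0.5]
width: 0.0611
```

Emit:
drive_tool([
  [[-0.008,-0.022,0,0,1],[-0.011,-0.031,0,0,1],[-0.011,-0.031,0,0,1],[-0.011,-0.031,0,0,1]],
])

```text
t: 26.87
tool_pos: [0.4849, 0.1081, 0.1331]
tcp_rot: [3.141, 0.001, 2.509]
ft_force: [-0.5, -0.2, -0.1]
width: 0.0611
```

```bash
python3 go.py 0.4831 0.107 0.041 2.51; python3 - <<'E'
from m import *
C=cam("wrist"); p,d=capture("wrist"); cv2.imwrite("pics/w10.png",p[:,:,::-1])
print(get_state()["width"])
E
```

```text
shift 0.0008 -0.0019 0.0921 turn -0.001 | dist 0.092 t 26.87 pos [0.4849 0.1081 0.1331] rot [3.141e+00 1.000e-03 2.509e+00] w 0.0611 q6 -2.36
0.06080282283876032
```

View pics/w10.png

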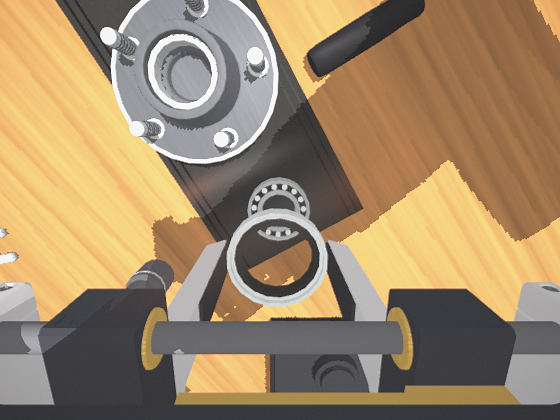

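Emit:
drive_tool([
  [[0.0008,-0.0019,0.03,0,1],[0.0008,-0.0019,0.06,0,1],[0.0008,-0.0019,0.08,0,1],[0.0008,-0.0019,0.086,0,1],[0.0008,-0.0019,0.086,0,1]],
])

```text
t: 27.33
tool_pos: [0.4821, 0.1074, 0.0452]
tcp_rot: [-3.14, -0.002, 2.511]
ft_force: [-0.3, -0.6, -0.5]
width: 0.0607
```

Emit:
drive_tool([
  [[0,0,0,0,1],[0,0,0,0,1],[0,0,0,0,1]],
])

```text
t: 27.58
tool_pos: [0.4834, 0.1069, 0.0477]
tcp_rot: [3.14, 0.002, 2.51]
ft_force: [-0.2, 0.1, -0.9]
width: 0.0611
```

```bash
python3 go.py 0.4831 0.107 0.0355 2.51; python3 - <<'E'
from m import *
C=cam("wrist"); p,d=capture("wrist"); cv2.imwrite("pics/w11.png",cv2.resize(p[140:340,160:400],None,fx=3,fy=3,interpolation=cv2.INTER_CUBIC)[:,:,::-1])
print(get_state()["width"])
E
```

```text
shift 0.0003 -0.0001 0.0122 turn 0.0 | dist 0.012 t 27.58 pos [0.4834 0.1069 0.0477] rot [3.14e+00 2.00e-03 2.51e+00] w 0.0611 q6 -2.37
0.060998448675378625
```

View pics/w11.png

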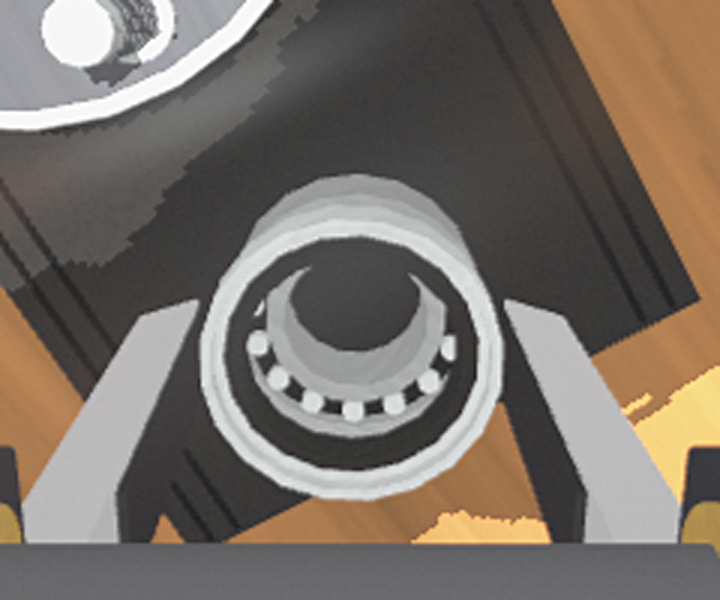

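The ring (centre 351) and bearing (centre 352) line up laterally. Lowering gently.

Emit:
drive_tool([
  [[0,0,0.003,0,1],[0,0,0.006,0,1],[0,0,0.009,0,1],[0,0,0.011,0,1],[0,0,0.011,0,1]],
])

```text
t: 28.05
tool_pos: [0.4823, 0.1065, 0.0349]
tcp_rot: [-3.141, -0.001, 2.51]
ft_force: [0.0, -0.3, -0.7]
width: 0.0607
```

Emit:
drive_tool([
  [[0,0,0,0,1],[0,0,0,0,1]],
])

```text
t: 28.22
tool_pos: [0.4826, 0.1065, 0.0355]
tcp_rot: [-3.142, 0.0, 2.51]
ft_force: [0.2, 0.0, 0.3]
width: 0.061
```

Emit:
drive_tool([
  [[0,0,0.0005,0,1],[0,0,0.0005,0,1]],
])

```text
t: 28.38
tool_pos: [0.4826, 0.1066, 0.0349]
tcp_rot: [3.142, 0.0, 2.51]
ft_force: [-0.4, -1.2, -0.7]
width: 0.0608
```

Emit:
drive_tool([
  [[0,0,0.0005,0,1],[0,0,0.0005,0,1]],
])

```text
t: 28.55
tool_pos: [0.4827, 0.1066, 0.0345]
tcp_rot: [3.141, 0.0, 2.51]
ft_force: [-0.6, 0.4, -0.1]
width: 0.061
```

Emit:
drive_tool([
  [[0,0,0.0005,0,1],[0,0,0.0005,0,1]],
])

```text
t: 28.72
tool_pos: [0.4827, 0.1066, 0.0344]
tcp_rot: [3.141, 0.0, 2.51]
ft_force: [-3.6, -0.4, 8.7]
width: 0.0611
```

Contact; opening and rising.

Emit:
drive_tool([
  [[0,0,0,0,-0.6],[0,0,0,0,-0.6],[0,0,0,0,-0.6],[0,0,0,0,-0.6]],
])

```text
t: 29.05
tool_pos: [0.4825, 0.1066, 0.0338]
tcp_rot: [-3.141, -0.0, 2.51]
ft_force: [-0.4, -0.7, 0.8]
width: 0.075
```

Emit:
drive_tool([
  [[0,0,-0.01,0,-0.7],[0,0,-0.035,0,-0.7],[0,0,-0.07,0,-0.7],[0,0,-0.105,0,-0.7],[0,0,-0.135,0,-0.7]],
])

```text
t: 29.47
tool_pos: [0.4826, 0.1066, 0.1719]
tcp_rot: [3.141, 0.001, 2.51]
ft_force: [0.1, -0.3, -0.0]
width: 0.0804
```

```bash
python3 go.py 0.45 -0.05 0.25 2.51; python3 - <<'E'
from m import *
C=cam("wrist"); p,d=capture("wrist"); cv2.imwrite("pics/w12.png",p[:,:,::-1]); np.savez("w12.npz",p=p,K=C[0],R=C[1],t=C[2])
E
```

```text
shift -0.0662 -0.1456 -0.0781 turn 0.0 | dist 0.178 t 29.47 pos [0.4826 0.1066 0.1719] rot [3.141e+00 1.000e-03 2.510e+00] w 0.0804 q6 -2.37
```

View pics/w12.png

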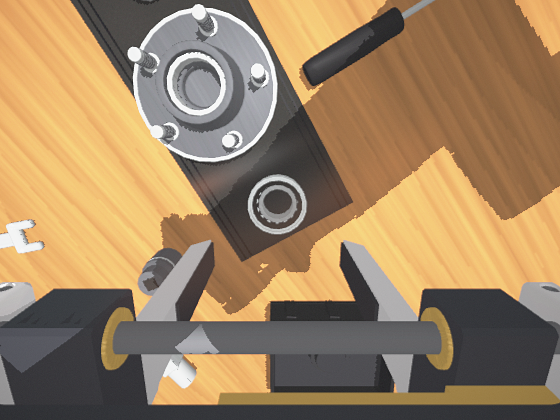

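The seal at (277,205) sits concentric on the bearing. Moving the arm clear for a full check from above.

```bash
python3 go.py 0.27 -0.42 0.22 0.8
```

```text
shift -0.1378 -0.552 -0.0426 turn 1.71 | dist 0.571 t 29.52 pos [0.4846 0.1069 0.1774] rot [3.135 0.006 2.51 ] w 0.0805 q6 -2.37
```

Emit:
drive_tool([
  [[0,0,-0.03,1.7,-0.7],[0,0,-0.04,1.7,-0.7],[0,0,-0.05,1.7,-0.7],[0,0,-0.05,1.7,-0.7],[0,0,-0.05,1.7,-0.7]],
])

```text
t: 29.93
tool_pos: [0.4827, 0.1066, 0.2201]
tcp_rot: [3.14, 0.0, 1.879]
ft_force: [0.0, -0.5, -0.1]
width: 0.0799
```

```bash
python3 go.py 0.27 -0.42 0.22 0.8
```

```text
shift -0.4373 -0.3623 0.0001 turn 1.079 | dist 0.568 t 29.93 pos [0.4827 0.1066 0.2201] rot [3.14  0.    1.879] w 0.0799 q6 -1.74
```

Emit:
drive_tool([
  [[-0.437,-0.362,0,1.079,-0.7],[-0.437,-0.362,0,1.079,-0.7],[-0.437,-0.362,0,1.079,-0.7],[-0.437,-0.362,0,1.079,-0.7],[-0.437,-0.362,0,1.079,-0.7]],
])

```text
t: 30.35
tool_pos: [0.4046, -0.0884, 0.2195]
tcp_rot: [3.141, 0.0, 1.254]
ft_force: [0.6, 0.9, -0.3]
width: 0.0797
```

```bash
python3 go.py 0.27 -0.42 0.22 0.8
```

```text
shift -0.357 -0.0247 -0.0005 turn 0.454 | dist 0.358 t 30.35 pos [ 0.4046 -0.0884  0.2195] rot [3.141 0.    1.254] w 0.0797 q6 -1.56
```

Emit:
drive_tool([
  [[-0.357,-0.025,0,0.454,-0.7],[-0.357,-0.025,0,0.454,-0.7],[-0.357,-0.025,0,0.454,-0.7],[-0.357,-0.025,0,0.454,-0.7],[-0.357,-0.025,0,0.454,-0.7]],
])

```text
t: 30.77
tool_pos: [0.327, -0.2822, 0.2196]
tcp_rot: [3.141, -0.0, 0.8]
ft_force: [1.7, -0.2, -0.3]
width: 0.0804
```

Emit:
drive_tool([
  [[-0.15,0.054,0,0,-0.7],[-0.15,0.054,0,0,-0.7],[-0.15,0.054,0,0,-0.7],[-0.15,0.054,0,0,-0.7]],
])

```text
t: 31.1
tool_pos: [0.2617, -0.4283, 0.2194]
tcp_rot: [3.141, 0.0, 0.805]
ft_force: [1.0, 0.1, -0.2]
width: 0.08
```

```bash
python3 go.py 0.27 -0.42 0.22 0.8; python3 - <<'E'
from m import *
for n in("top","scene"):
    p,d=capture(n); np.save(n+"_f.npy",p); np.save(n+"_fd.npy",d); cv2.imwrite(f"pics/{n}_f.png",p[:,:,::-1])
E
```

```text
shift 0.0117 0.0002 -0.0006 turn 0.005 | dist 0.012 t 31.1 pos [ 0.2617 -0.4283  0.2194] rot [3.141 0.    0.805] w 0.08 q6 -1.9
```

View pics/top_f.png

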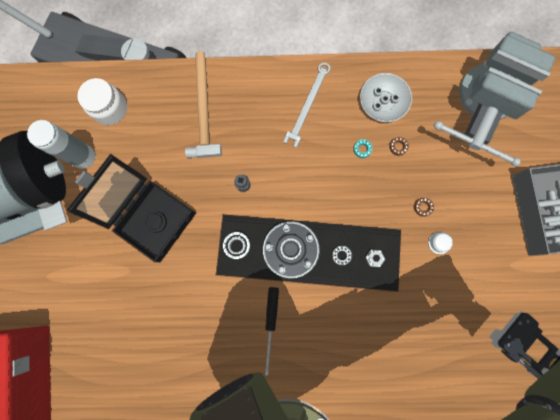

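View pics/scene_f.png

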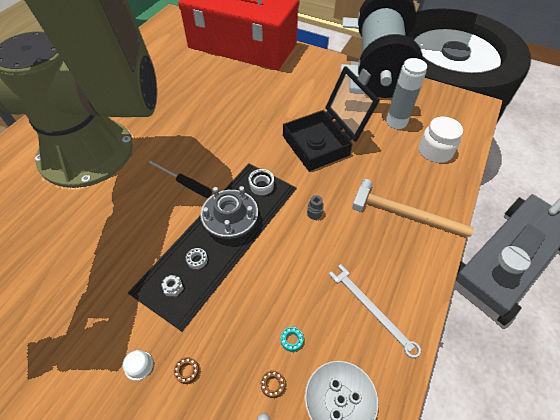

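Everything looks in place. I'll measure the final layout in the hub frame, and the lid angle.

```bash
python3 - <<'E'
from m import *
hub=np.array([.4684,-.0233]); yw=-.113; X=np.array([np.cos(yw),np.sin(yw)]); Y=np.array([-X[1],X[0]])
br=lambda h:(h[...,2]>90)
for c,px in (("top",dict(seal=(236,246,.034),sb=(342,256,.02),nut=(375,258,.022))),("scene",dict(seal=(262,181,.034),sb=(196,258,.012),nut=(172,286,.017)))):
    p=np.load(c+"_f.npy")
    for n,(u,v,z) in px.items():
        h=blob(p,(u,v),15,br); q=cen(h)[0]; P=ray(c,q,z)[0]; print(c,n,q.round(1),P.round(4),"hub frame",((P[:2]-hub)@X).round(4),((P[:2]-hub)@Y).round(4))
p=np.load("top_f.npy"); cv2.imwrite("pics/fin.png",cv2.resize(p[200:300,205:410],None,fx=3.8,fy=3.8,interpolation=cv2.INTER_CUBIC)[:,:,::-1])
# lid: pixel depth at its far frame corners
W=dworld("top",np.load("top_fd.npy")); h=np.array([.5855,.3591]); Xc=np.array([np.cos(.94),np.sin(.94)])
for u,v in [(90,193),(92,191),(108,161),(75,208)]:
    P=W[v,u]; a=(P[:2]-h)@Xc; print("lid",P.round(3),"ang",round(np.pi-np.arctan2(P[2]-.0455,a),2))
E
```

```text
top seal [235.7 245.3] [0.4819 0.1064 0.034 ] hub frame -0.0012 0.1304
top sb [341.7 255.1] [ 0.4533 -0.1449  0.02  ] hub frame -0.0013 -0.1225
top nut [375. 258.] [ 0.4444 -0.2232  0.022 ] hub frame -0.0013 -0.2013
scene seal [262.3 179.1] [0.488  0.1071 0.034 ] hub frame 0.0048 0.1318
scene sb [196.  257.8] [ 0.4538 -0.1434  0.012 ] hub frame -0.001 -0.121
scene nut [171.4 285.2] [ 0.4461 -0.223   0.017 ] hub frame 0.0003 -0.2009
lid [0.594 0.405 0.149] ang 1.96
lid [0.6   0.403 0.144] ang 1.99
lid [0.659 0.362 0.166] ang 1.93
lid [0.561 0.43  0.16 ] ang 1.93
```

View pics/fin.png

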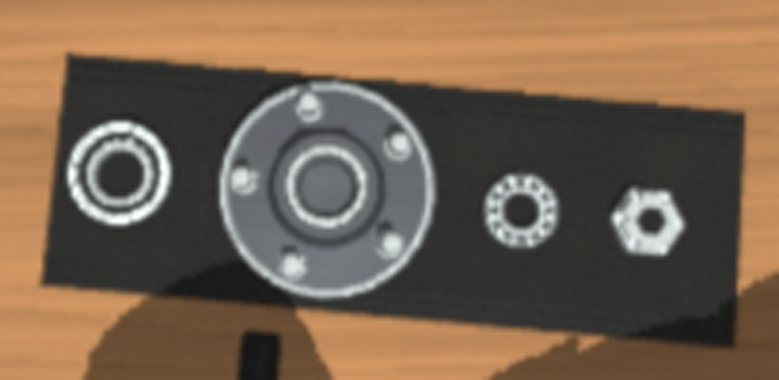

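The row is straight, the seal is concentric on the large bearing, and the lid is at about 1.93 rad. The gripper is well clear, so I'm handing in.

```bash
python3 -c "
from rig import *
print(finish_job())"
```

```text
the job is handed in; nothing more can be done
None
```

The job is handed in at about 31 s, with all parts laid out, the lid open and the seal on the large bearing. No verdict was reported. I placed the large bearing, small bearing and nut by pinch grasps, lowering each until contact was felt before opening the fingers. I then swung the lid past vertical by its tab, lifted out the seal and set it on the large bearing.

Last checks (top camera, hub frame, target offset from the mid-line is 0):

| Part | Off mid-line (mm) | Along the row (mm) | Allowed along the row (mm) |
|---|---|---|---|
| Seal, on the large bearing | -1 | +130 | 115 to 145 |
| Small bearing | -1 | -122.5 | -137.5 to -107.5 |
| Castle nut | -1 | -201 (79 from small bearing) | below -160 (63 to 93 apart) |

- **Seal and large bearing:** they looked concentric in the wrist and top pictures. The large bearing lies under the seal, so its own position is from its earlier placing, which matched its prediction within about 1 mm.
- **Lid:** depth readings give 1.93 to 1.99 rad, against the 1.92 stop.
- **Arm:** the gripper is clear of everything.

Disagreements:
- **Scene camera:** it put the seal about 5 mm off the mid-line. This was probably the tall outline in the colour mask, since the top and wrist pictures agree with each other.
- **Case yaw:** I measured about 0.94 rad in three views, outside the stated 0.2 to 0.7. I followed the images, and the tab, hinge and seal all fitted.
- **Small bearing grip:** the fingers closed to 43.5 mm on the 45 mm bearing. The wrist picture showed it held centred.
- **Tab swing:** about 12 N upward was read at the end of the arc just before release, well below the 40 N and 120 N limits.

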